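# Pry open a board case and centre the board on the inspection stage

### The arm

A 6-joint arm with a two-finger parallel gripper is mounted at the origin on the work surface. World frame = base frame: x ahead of the robot, y to its left, z up, the work surface at z = 0. Lengths are in m, angles in rad, forces in N, time in s.
With the tool pointing down it reaches from about 0.375 to 0.9 m from the base axis. Payload 3.1 kg.
Tool frame: the origin (TCP) lies at the very end of the fingers, on their centre line; the grasp point (between the pads) lies 19 mm behind it; z points along the fingers, y is the direction in which the jaws open and shut (so a half turn about z gives the same grasp; the last joint's range is limited). The gripper opens to 87 mm and grips with 3 to 60 N. Pads are 19 mm wide; open, the fingers measure 117 mm over their backs; the gripper's body (75 mm by 190 mm) begins 51 mm behind the grasp point.
Start: joints at [1.091, 0.527, 1.433, -0, 1.181, -0.178], TCP at [0.186, 0.597, 0.223] pointing down, gripper open.
Joint ranges: [-3.08, 3.08], [-0.75, 2.2], [0.22, 2.44], [-1.43, 4.57], [0, 2.65], [-2.85, 2.85]. Speed limits (rad/s): [2.79, 2.79, 3.14, 3.14, 3.14, 3.14].

### API

Orientations are given as a unit quaternion [x, y, z, w].
In Python, from rig import robot gives the robot as it stands. The module is installed in compiled form; this text tells all that it offers.
- The arm moves only by the tool send_rows, never from a script. Its argument "deltas" is a list of rows, each an object of numbers: "tx", "ty", "tz": the shift along the tool's x, y, z in cm; "rx", "ry", "rz": the turn, a rotation vector about the tool's x, y, z in rad. A call has 1 to 5 rows; each row is the pose to reach, as a shift and turn from the pose commanded when the call began, along the tool's axes at that moment; what a row does not reach only later rows make up. A row lasts 1/12 s, in which the tool goes at most 41.7 mm and 7.16 degrees, less where a joint would pass 70% of its speed; a pose out of reach is approached as far as the arm can. A call with a gripper value outside its range is refused whole. "claw" is the finger opening in cm, from 0 to 8.7, set as the call begins (left out, the last holds). The fingers move at their own pace and stop on an object; "squeeze" is the grip in N (left out, the last holds). Time passes only in rows, so rows that repeat a pose let the fingers close. It gives the time, the measured TCP pose, the force and the opening at its end, in the units of the state.
- robot.get_obs(): the state, without advancing time (a new reading comes with each control period).
- robot.camera(name): name is "scene" or "top"; returns a dict with "color" (480x640x3 uint8, red, green, blue), "z_map" (480x640 float32, m along the optical axis (not along the pixel's ray), 0 where there is no reading), "intrinsics" (3x3 intrinsics, pixels), "distortion" ([k1, k2, p1, p2, k3] as OpenCV has them; the pictures are not rectified), "R" (3x3) and "t" (3): a world point X has camera coordinates R X + t. Camera axes: x right, y down, z forward; pixel columns grow to the right and rows downward; lengths in m; the calibration is good to about 2 mm. A picture is of the moment at which its call begins.
- robot.hand_in(): hands the job in, once; it reports no verdict.
Trained networks look in the newest picture that a camera, given by its name, has taken for a name from the list of things; names that differ only in an ending like _2 or _b are one class to them, and where a whole thing is asked for, a point or a joint stands for the part that bears it (a point fixed in the world has none). Each returns a list of dicts, best first, with "p" (0 to 1); they miss things now and then, are a little off and sometimes report something else, mostly with a low value. They report only what shows in the picture. A call takes as long as a camera call. They do not tell look-alikes from the thing itself.
- robot.outline_of(label, camera): "pixels" (480x640 bool, what is visible of it) and "xy" ([column, row] in pixels, amid what is visible of it).
- robot.tip_of(label, camera): "xy" ([column, row] in pixels: a listed point, or the origin of a listed thing).
The state is a dict: "time": time; "q": joint angles; "joint_velocities": joint speeds; "joint_torque": joint torques, N m; "position": TCP position; "tool_rot": TCP orientation; "ft_force": force on the tool from outside, world axes, zero at the start; "moment": the same for the moment, N m; "grip_width": finger opening in m.
Only numpy, scipy, OpenCV 4.12 (cv2) and the standard library are available. Lean on these libraries where they do the work, as an engineer would, in place of code of your own. Each camera call takes 0.05 s, during which the arm holds its last target.

### The job

Lever up the clear hinged lid of the board case with the blade of the yellow pry tool, keeping the gripper itself off the case until the lid is halfway to upright; leave the lid open, leaning back past upright, and lay the tool down on the bench top. Then take the green circuit board out of the case and set it down, not drop it, flat on the aluminium stage plate, centred between the four black stops and square to them with even gaps. Leave the other things where they are.

Things in the scene. Friction and masses are not known exactly. Their poses are not given: they have to be found in the camera images.
- case: fixed black shallow case under a lid: 110 (x) x 140 (y) mm, rim 28 mm high, walls and floor 4 mm. Origin: centre of its underside; +x points from lip side to hinge side, z up. On the lip side (-x) a flange sticks out 12 mm over the full 140 mm, its top at 20 mm; the lid's lip above it has its underside at 28.5 mm: a slot 8.5 mm high, 12 mm deep, for the blade
- lid (a joint): angle of the lid's hinge: 0 shut, 1.57 upright, at most 2.7 (leaning far back). Clear plate 122 (hinge to lip edge) x 140 x 5 mm, 60 g, orange stripe along its lip, no handle; overhangs the case's lip side by 12 mm. The hinge is stiff: the lid stays at any angle it is left
- lid_hinge (a point): point on the lid's hinge line, mid-length: 55 mm along the case's +x from its centre and 30 mm up. The hinge line runs along the case's y; axes as the case's
- lid_lip (a point): middle of the lid's lip edge, on its underside, 122 mm from the hinge line; moves with the lid
- board: green circuit board 56 (x) x 40 (y) x 3 mm with a steel can 36 (x) x 26 (y) mm centred on it, standing from 3 to 15 mm high: grasp it by the can, across its y. 35 g. Starts lying on the case's floor. Origin: centre of the board's underside, z up
- pry_tool: pry tool lying on the bench: yellow handle 100 (x) x 16 (y) x 18 (z) mm with a flat steel blade 14 mm wide and 3 mm thick pointing along +x, 60 g. Origin: centre of the handle's underside; the blade lies 9 mm above this level, from the handle's end at x = 50 mm to the tip at x = 110 mm
- pry_tip (a point): tip of the blade: x = 110 mm, z = 9 mm in the tool's frame
- stage: fixed aluminium stage plate 150 (x) x 140 (y) x 12 mm. Four black stops 5 mm high stand on it: inner faces at x = +-36 mm and y = +-28 mm from the centre, so the board's long side goes along the stage's x with 8 mm gaps all round; a red cross marks the centre. Origin: centre of its underside
- stage_centre (a point): centre of the stage plate's top face, between the stops (12 mm above the bench); axes as the stage's
- spare_board: blue circuit board with a brass-coloured can, 56 x 40 x 15 mm, loose bystander; origin under its centre
- flux: white bottle with a blue cap, 48 mm across, 110 mm high, loose bystander; origin under its centre
Things that resemble listed ones, but are neither listed nor needed, are in the scene too. Leave any brown or red look-alike of the case alone.

How it is judged:
By the outcome, as a careful person would: the job done as asked, in the order asked, and still so for the second after the job is handed in, with the robot touching nothing.
It also fails if it takes over 61 s, if anything falls off the work surface, if the arm or the gripper's body presses on something with over 40 N, if the wrist force passes 120 N, or if a joint passes its speed limit or range.

## Working session

There is one attempt and no reset: what is moved stays moved. The work goes in short steps, Python scripts to look and compute and a tool call to move; the robot and the scene stay as the last step left them, time stands still between calls to the robot, and variables do not carry over. Pictures are saved under pics/ and viewed, and the job is handed in when it is done.

Besides the shell and the picture viewer there is one more tool, called after "Emit:" as name(argument=value, ...), one argument or row to a line, values as JSON. send_rows: Moves the arm, as the interface text tells. Its arguments: {"type":"object","properties":{"deltas":{"type":"array","items":{"type":"object","properties":{"tx":{"type":"number"},"ty":{"type":"number"},"tz":{"type":"number"},"rx":{"type":"number"},"ry":{"type":"number"},"rz":{"type":"number"}}}},"claw":{"type":"number"},"squeeze":{"type":"number"}},"required":["deltas"]}

```bash
mkdir -p pics; ls; cat > h.py <<'E'
import numpy as np, cv2
from rig import robot
from scipy.spatial.transform import Rotation as Rn
def cam(n,save=None):
    c=robot.camera(n)
    if save: cv2.imwrite(f'pics/{save}.png',c['color'][:,:,::-1])
    return c
def pt3(c,u,v,z=None):
    """pixel -> world; with z: intersect plane height z, else use depth"""
    K=c['intrinsics'];d=np.array(c['distortion'])
    n=cv2.undistortPoints(np.array([[[u,v]]],float),K,d)[0,0]
    R=c['R'];t=c['t']
    ray=np.array([n[0],n[1],1.])
    if z is None:
        D=c['z_map'][int(round(v)),int(round(u))]
        return R.T@(ray*D-t)
    o=-R.T@t; dr=R.T@ray
    return o+dr*(z-o[2])/dr[2]
def proj(c,X):
    rv,_=cv2.Rodrigues(np.array(c['R']))
    return cv2.projectPoints(np.array(X,float).reshape(-1,3),rv,np.array(c['t'],float),np.array(c['intrinsics']),np.array(c['distortion']))[0].reshape(-1,2)
def cloud(c,mask):
    K=c['intrinsics'];d=np.array(c['distortion'])
    vs,us=np.nonzero(mask&(c['z_map']>0))
    n=cv2.undistortPoints(np.stack([us,vs],1).astype(float).reshape(-1,1,2),K,d).reshape(-1,2)
    D=c['z_map'][vs,us]
    P=np.c_[n*D[:,None],D]
    return (P-c['t'])@np.array(c['R'])
E
python3 - <<'E'
from h import *
np.set_printoptions(precision=4,suppress=True)
for n in ('scene','top'):
    c=cam(n,n+'0'); print(n,c['intrinsics'],c['distortion'],c['R'],c['t'], -np.array(c['R']).T@c['t'])
    np.savez(n+'0.npz',**c)
    for l in ['case','lid_hinge','lid_lip','board','pry_tool','pry_tip','stage','stage_centre','spare_board','flux']:
        print(l,[(np.round(r['xy'],1),round(r['p'],2),np.round(pt3(c,*r['xy']),3)) for r in robot.tip_of(l,n)][:4])
print(robot.get_obs())
E
```

```text
pics
scene [[501.8008   0.     321.5308]
 [  0.     501.8008 238.88  ]
 [  0.       0.       1.    ]] [0.0484 0.     0.     0.     0.    ] [[ 0.0658  0.9977 -0.0171]
 [ 0.7001 -0.0583 -0.7117]
 [-0.7111  0.0349 -0.7023]] [-0.0951 -0.3104  1.6191] [1.3748 0.0203 0.9146]
case [(array([234.9, 210.9]), 0.93, array([ 0.36 , -0.158,  0.035])), (array([385.8, 219.2]), 0.86, array([0.426, 0.235, 0.035])), (array([435.4, 176.4]), 0.84, array([0.259, 0.402, 0.034])), (array([395.6, 272.3]), 0.81, array([0.609, 0.228, 0.035]))]
lid_hinge [(array([250.9, 204.3]), 0.91, array([ 0.334, -0.117,  0.033])), (array([403.1, 203.6]), 0.84, array([0.372, 0.289, 0.038])), (array([452.6, 169.4]), 0.66, array([0.227, 0.459, 0.031]))]
lid_lip [(array([208.2, 200.6]), 0.95, array([ 0.315, -0.232,  0.039])), (array([366. , 265.4]), 0.93, array([0.552, 0.168, 0.002])), (array([411.4, 165.4]), 0.91, array([0.164, 0.355, 0.006])), (array([364. , 213.1]), 0.9, array([0.396, 0.182, 0.034]))]
board []
pry_tool [(array([289. , 242.9]), 0.63, array([ 0.459, -0.019,  0.003]))]
pry_tip [(array([325.5, 229.3]), 0.56, arr
[... 1636 characters left out ...]
]
stage_centre [(array([462.7, 225.8]), 0.93, array([ 0.54 , -0.3  ,  0.014]))]
spare_board [(array([332.7, 137.2]), 0.89, array([0.761, 0.008, 0.014]))]
flux [(array([385.9, 134. ]), 0.96, array([ 0.755, -0.114,  0.056]))]
{'time': 1.1, 'q': array([ 1.0905,  0.5275,  1.4327, -0.    ,  1.1814, -0.1785]), 'joint_velocities': array([ 0.0012, -0.0014, -0.0025, -0.0002,  0.0029, -0.0008]), 'joint_torque': array([  0.0007, -44.0021, -17.6995,   0.0635,   0.0503,  -0.    ]), 'position': array([0.1857, 0.5967, 0.2226]), 'tool_rot': array([0.1503, 0.9886, 0.    , 0.    ]), 'ft_force': array([ 0.0836,  0.1509, -0.1064]), 'moment': array([ 0.0305,  0.0475, -0.0406]), 'grip_width': 0.08681467296833933}
```

View pics/scene0.png

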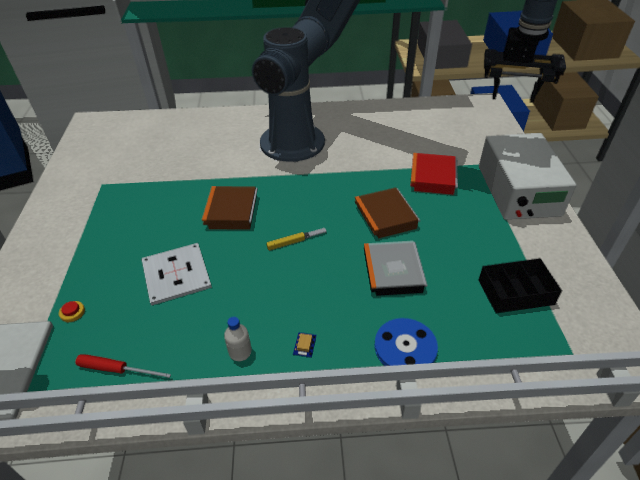

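View pics/top0.png

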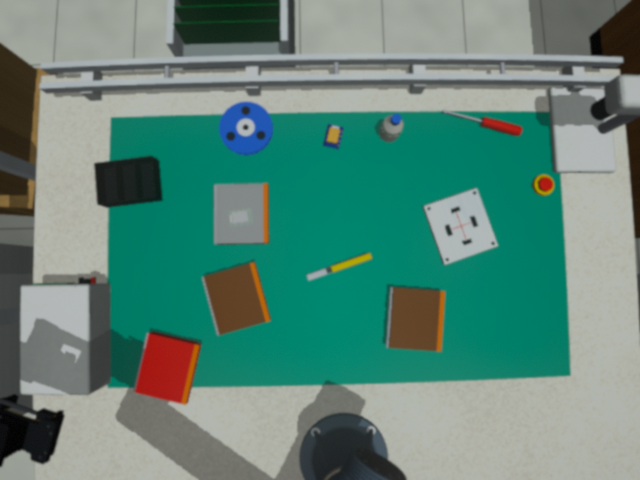

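```bash
cat > m1.py <<'E'
from h import *
np.set_printoptions(precision=4,suppress=True)
def rect(P):
    r=cv2.minAreaRect((P[:,:2]*1000).astype(np.float32)); return np.round(r[0],1),np.round(r[1],1),round(r[2],2)
masks={}
for n in ('scene','top'):
    c=cam(n)
    for l in ['case','pry_tool','stage']:
        for i,r in enumerate(robot.outline_of(l,n)[:6]):
            m=r['pixels']; P=cloud(c,m)
            masks[f'{n}_{l}_{i}']=m
            print(n,l,round(r['p'],2),np.round(r['xy']),m.sum(),'zq',np.round(np.percentile(P[:,2],[5,50,95])*1000,1),'med',np.round(np.median(P,0),4),rect(P))
    for l in ['pry_tip','pry_tool','stage_centre']:
        zz={'pry_tip':.009,'pry_tool':0,'stage_centre':.012}[l]
        print(n,l,[(np.round(r['xy'],1),round(r['p'],2),np.round(pt3(c,*r['xy'],zz),4)) for r in robot.tip_of(l,n)][:3])
    np.savez(n+'1.npz',**c)
np.savez('masks.npz',**masks)
t=np.load('top1.npz');s=np.load('scene1.npz')
def crop(c,u,v,w,h,k,name):
    cv2.imwrite(name,cv2.resize(c['color'][v:v+h,u:u+w,::-1],None,fx=k,fy=k,interpolation=cv2.INTER_CUBIC))
a=[]
for c,us in ((t,[(205,175),(420,180)]),(s,[(350,230),(135,235)])):
    for u,v in us: a.append(cv2.resize(c['color'][v:v+80,u:u+90,::-1],None,fx=4,fy=3.6,interpolation=cv2.INTER_CUBIC))
cv2.imwrite('pics/crops1.png',np.vstack([np.hstack(a[:2]),np.hstack(a[2:])]))
E
python3 m1.py
```

```text
scene case 0.82 [231. 208.] 2088 zq [ 6.6 34.9 38.2] med [ 0.3423 -0.1718  0.0349] (array([ 302.4, -178.6]), array([145.6, 193.7]), 85.22)
scene case 0.79 [395. 267.] 2737 zq [13.9 34.3 37.4] med [0.5948 0.2289 0.0343] (array([562.5, 229.8]), array([127.7, 181.2]), 89.29)
scene case 0.66 [386. 213.] 2150 zq [ 9.  34.8 38.2] med [0.3968 0.2408 0.0348] (array([359.4, 236.7]), array([189.2, 130.2]), 15.08)
scene case 0.59 [436. 173.] 1726 zq [10.2 34.3 38. ] med [0.2446 0.4031 0.0343] (array([212.1, 409.2]), array([129.8, 173.1]), 75.84)
scene case 0.32 [394. 264.] 2342 zq [31.6 34.7 37.6] med [0.5838 0.2268 0.0347] (array([560.8, 227.9]), array([178.5, 123.9]), 0.12)
scene pry_tool 0.75 [293. 235.] 425 zq [ 3.5 14.3 21. ] med [ 0.458  -0.0153  0.0143] (array([442.6,  -2.2]), array([ 35.3, 157.9]), 18.22)
scene stage 0.87 [174. 272.] 2891 zq [ 8.6 12.7 16.7] med [ 0.5497 -0.2935  0.0127] (array([ 534.5, -295.6]), array([171.5, 140.9]), 18.32)
scene pry_tip [(array([323.5, 227.8]), 0.62, array([0.417 , 0.0732, 0.009 ])), (array([174.5, 273.3]), 0.52, array([ 0.5463, -0.2955,  0.009 ]))]

[... 649 characters left out ...]
rray([217.2, 411.7]), array([138.8, 154.4]), 76.06)
top pry_tool 0.62 [340. 267.] 448 zq [ 6.5 16.4 20.8] med [ 0.4505 -0.0018  0.0164] (array([450.3,  -0.5]), array([ 18.1, 158.3]), 17.23)
top stage 0.75 [464. 230.] 3526 zq [ 9.1 12.7 16.7] med [ 0.5397 -0.293   0.0127] (array([ 541.1, -294.9]), array([150.9, 142. ]), 18.43)
top stage 0.75 [334. 139.] 354 zq [ 0.9  7.4 17. ] med [0.7638 0.0067 0.0074] (array([766.1,   6.7]), array([41.3, 56.7]), 77.56)
top pry_tip [(array([306.3, 279.1]), 0.71, array([0.4208, 0.0781, 0.009 ]))]
top pry_tool [(array([350.4, 261.7]), 0.89, array([ 0.4601, -0.0282,  0.    ]))]
top stage_centre [(array([459.9, 228. ]), 0.67, array([ 0.5353, -0.2937,  0.012 ]))]
```

View pics/crops1.png

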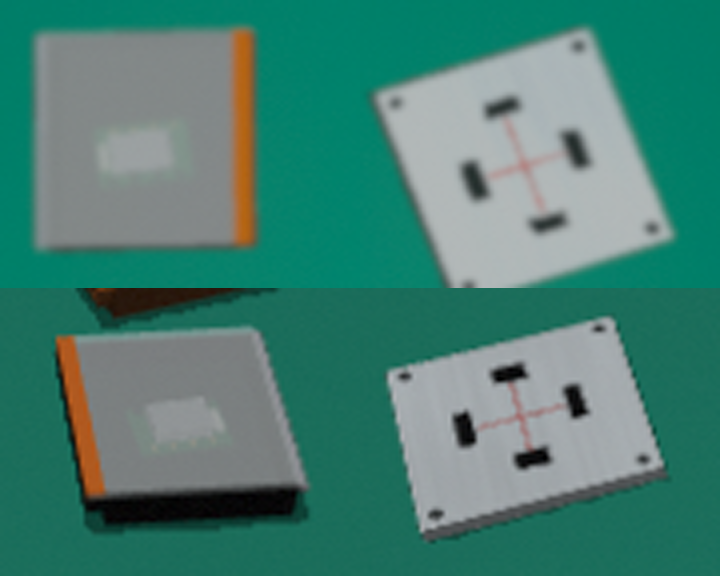

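```bash
cat > m2.py <<'E'
from h import *
np.set_printoptions(precision=2,suppress=True)
t=dict(np.load('top1.npz'));s=dict(np.load('scene1.npz'))
mk=np.load('masks.npz')
def quad(m):
    cs=max(cv2.findContours(m.astype(np.uint8),cv2.RETR_EXTERNAL,cv2.CHAIN_APPROX_NONE)[0],key=cv2.contourArea)
    return cs.reshape(-1,2)
def win(c,x0,x1,y0,y1):
    z=np.zeros(c['color'].shape[:2],bool); z[y0:y1,x0:x1]=1; return z
for n,c,wc,ws,wt in (('top',t,(205,278,170,255),(415,505,180,270),(300,380,245,290)),('scene',s,(355,430,232,300),(135,220,240,305),(260,332,222,255))):
    hsv=cv2.cvtColor(c['color'],cv2.COLOR_RGB2HSV).astype(int); H,S,V=hsv[...,0],hsv[...,1],hsv[...,2]
    # stripe
    o=win(c,*wc)&(H<20)&(S>150)&(V>100)
    q=quad(o); r=cv2.boxPoints(cv2.minAreaRect(q))
    print(n,'stripe world @34mm',o.sum(),'\n',np.array([pt3(c,*p,.034)[:2]*1000 for p in r]))
    # lid whole: grey (low sat)+stripe
    g=win(c,*wc)&(S<90)&(V>70)|o
    g=cv2.morphologyEx(g.astype(np.uint8),cv2.MORPH_OPEN,np.ones((3,3)))
    ap=cv2.approxPolyDP(cv2.convexHull(quad(g)),4,True).reshape(-1,2)
    print(n,'lid corners',g.sum(),'\n',np.c_[ap,np.array([pt3(c,*p,.034)[:2]*1000 for p in ap])])
    # stops
    d=win(c,*ws)&(V<75)
    k,lab,st,ce=cv2.connectedComponentsWithStats(d.astype(np.uint8))
    for i in range(1,k):
        if st[i,4]>12: print(n,'dark',st[i],ce[i],pt3(c,*ce[i],.0155)[:2]*1000)
    # tool
    y=win(c,*wt)&(H>20)&(H<35)&(S>130)&(V>90)
    st_=win(c,*wt)&(S<90)&(V>100)
    for nm,mm,z in (('handle',y,.016),('blade',st_,.010)):
        P=np.array([pt3(c,u,v,z)[:2]*1000 for v,u in zip(*np.nonzero(mm))])
        if len(P)<5: continue
        m=P.mean(0); e=np.linalg.svd(P-m)[2][0]; e*=np.sign(e[1]); pr=(P-m)@e
        print(n,nm,len(P),'c',m,'ang',np.degrees(np.arctan2(e[1],e[0])),'ends',m+e*pr.min(),m+e*pr.max(),'L',np.ptp(pr))
E
python3 m2.py
```

```text
top stripe world @34mm 233 
 [[645.62 173.03]
 [645.48 165.98]
 [508.94 167.44]
 [509.08 174.41]]
top lid corners 3197 
 [[262.   184.   645.71 177.73]
 [262.   243.   506.83 179.09]
 [214.   243.   508.97 290.96]
 [214.   185.   645.65 290.78]]
top dark [472 218   4   8  20] [473.6 221.4] [ 550.36 -326.95]
top dark [446 226   5   8  23] [448.22 229.65] [ 531.52 -263.9 ]
top handle 256 c [458.87 -27.37] ang 107.93390051176951 ends [473.97 -74.01] [443.73  19.4 ] L 98.18362023552743
top blade 159 c [434.55  47.2 ] ang 109.17585848438554 ends [473.54 -64.92] [424.29  76.68] L 149.92399483508987
scene stripe world @34mm 203 
 [[510.12 166.03]
 [508.27 177.59]
 [646.76 176.56]
 [648.3  165.93]]
scene lid corners 2367 
 [[413.   241.   509.5  289.08]
 [426.   284.   648.79 291.29]
 [371.   286.   644.89 166.19]
 [364.   244.   509.91 167.33]]
scene dark [168 256   9   5  29] [171.86 258.38] [ 502.11 -306.76]
scene dark [186 262   6   9  30] [188.3  265.97] [ 531.02 -263.32]
scene dark [159 270   5   9  35] [160.8  274.03] [ 551.88 -325.5 ]
scene dark [174 280   8   5  31] [177.61 281.81] [ 579.91 -282.12]
scene handle 196 c [458.59 -27.95] ang 107.81470209293185 ends [473.49 -74.34] [443.22  19.87] L 98.95799091788147
scene blade 72 c [430.38  54.75] ang 108.14016938018463 ends [437.27  33.71] [423.15  76.8 ] L 45.34113511929463
```

```bash
cat >> h.py <<'E'
def Rdown(yaw):  # jaw axis (tool y) at angle yaw in world, z down
    y=np.array([np.cos(yaw),np.sin(yaw),0]); z=np.array([0,0,-1.]); return np.c_[np.cross(y,z),y,z]
def plan(wps,p=None,R=None,maxs=.19,slow=.040):
    """wps: (x,y,z mm, yawdeg[,mm per row]); prints calls"""
    o=robot.get_obs()
    if p is None: p=np.array(o['position'])
    if R is None: R=Rn.from_quat(o['tool_rot']).as_matrix()
    print('t',round(o['time'],2),'pos',np.round(p*1000,1),'jaw',round(np.degrees(np.arctan2(R[1,1],R[0,1])),2),'tilt',np.round(R[:,2],3),'F',np.round(o['ft_force'],1),'M',np.round(o['moment'],2),'w',round(o['grip_width']*1000,1))
    for w in wps:
        T=np.array(w[:3])/1000; st=(w[4] if len(w)>4 else 40)/1000
        Rt=Rdown(np.radians(w[3])); rv=Rn.from_matrix(R.T@Rt).as_rotvec()
        if abs(np.linalg.norm(rv))>np.pi/2: Rt=Rdown(np.radians(w[3]+180)); rv=Rn.from_matrix(R.T@Rt).as_rotvec()
        n=max(1,int(np.ceil(max(np.linalg.norm(T-p)/st,np.degrees(np.linalg.norm(rv))/7.1)-1e-6)))
        k=0; p0=p.copy();R0=R.copy()
        print('->',w,n,'rows')
        while k<n:
            pc=p0+(T-p0)*k/n; Rc=R0@Rn.from_rotvec(rv*k/n).as_matrix(); rows=[]
            for j in range(k+1,min(k+5,n)+1):
                d=Rc.T@(p0+(T-p0)*j/n-pc)*100; r=rv*(j-k)/n
                rows.append([*np.round(d,2).tolist(),*np.round(r,3).tolist()])
            k+=len(rows)
            print('   call',len(rows),'rows; last:',rows[-1], 'per row',np.round(np.array(rows[0]),3).tolist())
        p,R=T,Rt
E
python3 -c "
from h import *
plan([(452.6,-8.7,120,17.9),(452.6,-8.7,3,17.9,25)])"
```

```text
t 1.8 pos [185.7 596.7 222.5] jaw 72.71 tilt [ 0. -0. -1.] F [ 0.   0.2 -0.2] M [ 0.03 -0.01  0.05] w 87.0
-> (452.6, -8.7, 120, 17.9) 17 rows
   call 5 rows; last: [-12.79, -14.67, 3.02, -0.0, 0.0, 0.281] per row [-2.56, -2.93, 0.6, -0.0, 0.0, 0.056]
   call 5 rows; last: [-16.36, -10.54, 3.02, -0.0, 0.0, 0.281] per row [-3.27, -2.11, 0.6, -0.0, 0.0, 0.056]
   call 5 rows; last: [-18.64, -5.59, 3.02, -0.0, 0.0, 0.281] per row [-3.73, -1.12, 0.6, -0.0, 0.0, 0.056]
   call 2 rows; last: [-7.78, -0.08, 1.21, -0.0, 0.0, 0.113] per row [-3.89, -0.04, 0.6, -0.0, 0.0, 0.056]
-> (452.6, -8.7, 3, 17.9, 25) 5 rows
   call 5 rows; last: [0.0, 0.0, 11.7, 0.0, 0.0, 0.0] per row [0.0, 0.0, 2.34, 0.0, 0.0, 0.0]
```

Emit:
send_rows(
  deltas=[
    {"tx": -2.56,"ty": -2.93,"tz": 0.6,"rz": 0.056},
    {"tx": -5.12,"ty": -5.87,"tz": 1.2,"rz": 0.112},
    {"tx": -7.67,"ty": -8.8,"tz": 1.8,"rz": 0.169},
    {"tx": -10.23,"ty": -11.74,"tz": 2.4,"rz": 0.225},
    {"tx": -12.79,"ty": -14.67,"tz": 3.02,"rz": 0.281},
  ],
  claw=4,
  squeeze=50,
)

```text
schema error: expected keys tx, ty, tz, rx, ry, rz
```

Emit:
send_rows(
  deltas=[
    {"tx": -3.27,"ty": -2.11,"tz": 0.6,"rz": 0.056},
    {"tx": -6.54,"ty": -4.22,"tz": 1.2,"rz": 0.112},
    {"tx": -9.82,"ty": -6.32,"tz": 1.8,"rz": 0.169},
    {"tx": -13.09,"ty": -8.43,"tz": 2.4,"rz": 0.225},
    {"tx": -16.36,"ty": -10.54,"tz": 3.02,"rz": 0.281},
  ],
)

```text
schema error: expected keys tx, ty, tz, rx, ry, rz
```

Emit:
send_rows(
  deltas=[
    {"tx": -3.73,"ty": -1.12,"tz": 0.6,"rz": 0.056},
    {"tx": -7.46,"ty": -2.24,"tz": 1.2,"rz": 0.112},
    {"tx": -11.18,"ty": -3.35,"tz": 1.8,"rz": 0.169},
    {"tx": -14.91,"ty": -4.47,"tz": 2.4,"rz": 0.225},
    {"tx": -18.64,"ty": -5.59,"tz": 3.02,"rz": 0.281},
  ],
)

```text
schema error: expected keys tx, ty, tz, rx, ry, rz
```

Emit:
send_rows(
  deltas=[
    {"tx": -3.89,"ty": -0.04,"tz": 0.6,"rz": 0.056},
    {"tx": -7.78,"ty": -0.08,"tz": 1.21,"rz": 0.113},
    {"tx": -7.78,"ty": -0.08,"tz": 1.21,"rz": 0.113},
    {"tx": -7.78,"ty": -0.08,"tz": 1.21,"rz": 0.113},
  ],
)

```text
schema error: expected keys tx, ty, tz, rx, ry, rz
```

```bash
python3 -c "
from h import *
plan([(452.6,-8.7,3,17.9,25)])
c=cam('scene');print(proj(c,robot.get_obs()['position']))
a=c['color'][180:280,220:360,::-1]
d=cam('top')['color'][200:300,270:410,::-1]
cv2.imwrite('pics/g1.png',np.vstack([cv2.resize(x,None,fx=3,fy=3,interpolation=cv2.INTER_CUBIC) for x in (a,d)]))"
```

```text
t 1.8 pos [185.7 596.7 222.5] jaw 72.71 tilt [ 0. -0. -1.] F [ 0.   0.2 -0.2] M [ 0.03 -0.01  0.05] w 87.0
-> (452.6, -8.7, 3, 17.9, 25) 28 rows
   call 5 rows; last: [-7.76, -8.91, 3.92, -0.0, 0.0, 0.171] per row [-1.55, -1.78, 0.78, -0.0, 0.0, 0.034]
   call 5 rows; last: [-9.16, -7.46, 3.92, -0.0, 0.0, 0.171] per row [-1.83, -1.49, 0.78, -0.0, 0.0, 0.034]
   call 5 rows; last: [-10.3, -5.79, 3.92, -0.0, 0.0, 0.171] per row [-2.06, -1.16, 0.78, -0.0, 0.0, 0.034]
   call 5 rows; last: [-11.13, -3.96, 3.92, -0.0, 0.0, 0.171] per row [-2.23, -0.79, 0.78, -0.0, 0.0, 0.034]
   call 5 rows; last: [-11.64, -2.01, 3.92, -0.0, 0.0, 0.171] per row [-2.33, -0.4, 0.78, -0.0, 0.0, 0.034]
   call 3 rows; last: [-7.09, 0.0, 2.35, -0.0, 0.0, 0.102] per row [-2.36, 0.0, 0.78, -0.0, 0.0, 0.034]
[[512.37615783  98.72416189]]
```

View pics/g1.png

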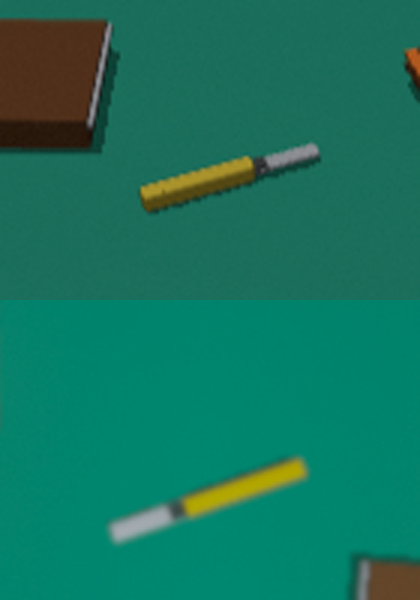

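All six keys are required, and the picture shows the arm hasn't moved: the yellow tool is untouched at (200,185) in the crop. I'm resending the move.

Emit:
send_rows(
  deltas=[
    {"tx": -3.2,"ty": -3.67,"tz": 0.75,"rx": 0,"ry": 0,"rz": 0.07},
    {"tx": -6.4,"ty": -7.33,"tz": 1.5,"rx": 0,"ry": 0,"rz": 0.14},
    {"tx": -9.6,"ty": -11.0,"tz": 2.26,"rx": 0,"ry": 0,"rz": 0.21},
    {"tx": -12.79,"ty": -14.67,"tz": 3.02,"rx": 0,"ry": 0,"rz": 0.281},
    {"tx": -12.79,"ty": -14.67,"tz": 3.02,"rx": 0,"ry": 0,"rz": 0.281},
  ],
  claw=4,
  squeeze=50,
)

```text
time: 2.32
position: [0.2644, 0.4157, 0.192]
tool_rot: [0.289, 0.957, -0.001, -0.0]
ft_force: [0.5, -0.4, 0.8]
grip_width: 0.0615
```

Emit:
send_rows(
  deltas=[
    {"tx": -3.27,"ty": -2.11,"tz": 0.6,"rx": 0,"ry": 0,"rz": 0.056},
    {"tx": -6.54,"ty": -4.22,"tz": 1.2,"rx": 0,"ry": 0,"rz": 0.112},
    {"tx": -9.82,"ty": -6.32,"tz": 1.8,"rx": 0,"ry": 0,"rz": 0.169},
    {"tx": -13.09,"ty": -8.43,"tz": 2.4,"rx": 0,"ry": 0,"rz": 0.225},
    {"tx": -16.36,"ty": -10.54,"tz": 3.02,"rx": 0,"ry": 0,"rz": 0.281},
  ],
)

```text
time: 2.73
position: [0.3436, 0.2391, 0.1623]
tool_rot: [0.42, 0.908, 0.0, 0.001]
ft_force: [0.2, 0.2, -0.4]
grip_width: 0.0409
```

```bash
python3 -c "
from h import *
plan([(452.6,-8.7,120,17.9)])"
```

```text
t 2.73 pos [343.6 239.1 162.3] jaw 40.38 tilt [ 0.001  0.    -1.   ] F [ 0.2  0.2 -0.4] M [-0.02 -0.01  0.04] w 40.9
-> (452.6, -8.7, 120, 17.9) 7 rows
   call 5 rows; last: [-18.53, -5.54, 3.02, 0.001, 0.0, 0.28] per row [-3.71, -1.11, 0.6, 0.0, 0.0, 0.056]
   call 2 rows; last: [-7.74, -0.08, 1.21, 0.0, 0.0, 0.112] per row [-3.87, -0.04, 0.6, 0.0, 0.0, 0.056]
```

Emit:
send_rows(
  deltas=[
    {"tx": -3.73,"ty": -1.12,"tz": 0.6,"rx": 0,"ry": 0,"rz": 0.056},
    {"tx": -7.46,"ty": -2.24,"tz": 1.2,"rx": 0,"ry": 0,"rz": 0.112},
    {"tx": -11.18,"ty": -3.35,"tz": 1.8,"rx": 0,"ry": 0,"rz": 0.169},
    {"tx": -14.91,"ty": -4.47,"tz": 2.4,"rx": 0,"ry": 0,"rz": 0.225},
    {"tx": -18.64,"ty": -5.59,"tz": 3.02,"rx": 0,"ry": 0,"rz": 0.281},
  ],
)

```text
time: 3.15
position: [0.4223, 0.0606, 0.132]
tool_rot: [0.543, 0.84, 0.0, 0.0]
ft_force: [0.4, -0.4, 0.1]
grip_width: 0.0399
```

Emit:
send_rows(
  deltas=[
    {"tx": -3.89,"ty": -0.04,"tz": 0.6,"rx": 0,"ry": 0,"rz": 0.056},
    {"tx": -7.78,"ty": -0.08,"tz": 1.21,"rx": 0,"ry": 0,"rz": 0.113},
    {"tx": -7.78,"ty": -0.08,"tz": 1.21,"rx": 0,"ry": 0,"rz": 0.113},
    {"tx": -7.78,"ty": -0.08,"tz": 1.21,"rx": 0,"ry": 0,"rz": 0.113},
  ],
)

```text
time: 3.48
position: [0.4542, -0.0107, 0.1197]
tool_rot: [0.59, 0.807, 0.0, 0.0]
ft_force: [-0.5, 0.2, 0.1]
grip_width: 0.04
```

```bash
python3 -c "
from h import *
plan([(452.6,-8.7,3,17.9,25)])
c=cam('scene');print(proj(c,robot.get_obs()['position']))
a=c['color'][170:270,220:360,::-1]
d=cam('top')['color'][200:300,270:410,::-1]
cv2.imwrite('pics/g2.png',np.vstack([cv2.resize(x,None,fx=3,fy=3,interpolation=cv2.INTER_CUBIC) for x in (a,d)]))"
```

```text
t 3.48 pos [454.2 -10.7 119.7] jaw 17.7 tilt [ 0.001 -0.    -1.   ] F [-0.5  0.2  0.1] M [-0.03  0.04  0.02] w 40.0
-> (452.6, -8.7, 3, 17.9, 25) 5 rows
   call 5 rows; last: [0.25, -0.1, 11.67, 0.001, 0.0, -0.004] per row [0.05, -0.02, 2.33, 0.0, 0.0, -0.001]
[[289.87365934 206.52938547]]
```

View pics/g2.png

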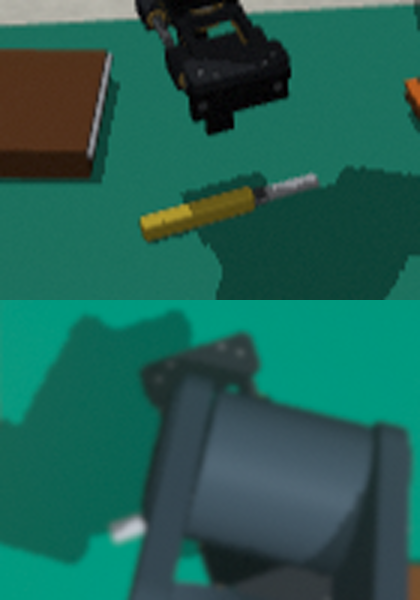

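The gripper is above the handle: crop fingertip (220,130), handle (200,213). I'll descend and grip.

Emit:
send_rows(
  deltas=[
    {"tx": 0.05,"ty": -0.02,"tz": 2.5,"rx": 0,"ry": 0,"rz": -0.003},
    {"tx": 0.1,"ty": -0.04,"tz": 5.0,"rx": 0,"ry": 0,"rz": -0.003},
    {"tx": 0.2,"ty": -0.08,"tz": 7.5,"rx": 0,"ry": 0,"rz": -0.003},
    {"tx": 0.25,"ty": -0.1,"tz": 10.0,"rx": 0,"ry": 0,"rz": -0.003},
    {"tx": 0.25,"ty": -0.1,"tz": 11.65,"rx": 0,"ry": 0,"rz": -0.003},
  ],
)

```text
time: 4.0
position: [0.4495, -0.0044, 0.0022]
tool_rot: [0.586, 0.811, -0.0, -0.001]
ft_force: [0.1, 0.1, -0.6]
grip_width: 0.0402
```

Emit:
send_rows(
  deltas=[
    {"tx": 0,"ty": 0,"tz": 0,"rx": 0,"ry": 0,"rz": 0},
    {"tx": 0,"ty": 0,"tz": 0,"rx": 0,"ry": 0,"rz": 0},
    {"tx": 0,"ty": 0,"tz": 0,"rx": 0,"ry": 0,"rz": 0},
    {"tx": 0,"ty": 0,"tz": 0,"rx": 0,"ry": 0,"rz": 0},
    {"tx": 0,"ty": 0,"tz": 0,"rx": 0,"ry": 0,"rz": 0},
  ],
  claw=0.5,
  squeeze=55,
)

```text
time: 4.42
position: [0.4514, -0.0061, 0.0042]
tool_rot: [0.587, 0.81, 0.0, 0.001]
ft_force: [-0.3, 1.1, 0.8]
grip_width: 0.0151
```

Emit:
send_rows(
  deltas=[
    {"tx": 0,"ty": 0,"tz": 0,"rx": 0,"ry": 0,"rz": 0},
    {"tx": 0,"ty": 0,"tz": 0,"rx": 0,"ry": 0,"rz": 0},
    {"tx": 0,"ty": 0,"tz": 0,"rx": 0,"ry": 0,"rz": 0},
  ],
)

```text
time: 4.67
position: [0.4514, -0.0062, 0.0042]
tool_rot: [0.587, 0.809, 0.0, 0.001]
ft_force: [0.7, 4.0, 7.1]
grip_width: 0.0155
```

```bash
python3 -c "
from h import *
plan([(452.6,-8.7,70,17.9,25)])
o=robot.get_obs();print(o)"
```

```text
t 4.67 pos [451.4  -6.2   4.2] jaw 18.09 tilt [ 0.001  0.    -1.   ] F [0.7 4.  7.1] M [ 0.66 -0.04 -0.  ] w 15.5
-> (452.6, -8.7, 70, 17.9, 25) 3 rows
   call 3 rows; last: [-0.27, 0.04, -6.58, 0.001, 0.0, 0.003] per row [-0.09, 0.01, -2.19, 0.0, 0.0, 0.001]
{'time': 4.6667, 'q': array([-2.62481814e-01,  7.23695240e-01,  2.01690391e+00,  1.05921054e-03,
        3.99702086e-01, -5.79122737e-01]), 'joint_velocities': array([-0.00067234,  0.00107723,  0.00187444,  0.00135199,  0.00040025,
       -0.00106085]), 'joint_torque': array([ -1.84607059, -34.42114592,  -2.68504411,  -0.40939439,
        -0.10490467,   0.03739798]), 'position': array([ 0.45143516, -0.00622487,  0.00419943]), 'tool_rot': array([5.87175679e-01, 8.09459241e-01, 4.23082078e-04, 5.29667219e-04]), 'ft_force': array([0.71453755, 3.98674186, 7.10369247]), 'moment': array([ 0.66489831, -0.04262207, -0.00160924]), 'grip_width': 0.01550754037335835}
```

```bash
python3 -c "
from h import *
plan([(451.4,-6.2,60,17.9,20),(578,40,45,0,30)])"
```

```text
t 4.67 pos [451.4  -6.2   4.2] jaw 18.09 tilt [ 0.001  0.    -1.   ] F [0.7 4.  7.1] M [ 0.66 -0.04 -0.  ] w 15.5
-> (451.4, -6.2, 60, 17.9, 20) 3 rows
   call 3 rows; last: [0.0, 0.0, -5.58, 0.001, 0.0, 0.003] per row [0.0, 0.0, -1.86, 0.0, 0.0, 0.001]
-> (578, 40, 45, 0, 30) 5 rows
   call 5 rows; last: [0.51, 13.47, 1.5, 0.0, 0.0, 0.312] per row [0.1, 2.69, 0.3, 0.0, 0.0, 0.062]
```

Emit:
send_rows(
  deltas=[
    {"tx": 0,"ty": 0,"tz": -1.0,"rx": 0,"ry": 0,"rz": 0},
    {"tx": 0,"ty": 0,"tz": -2.5,"rx": 0,"ry": 0,"rz": 0},
    {"tx": 0,"ty": 0,"tz": -4.0,"rx": 0,"ry": 0,"rz": 0},
    {"tx": 0,"ty": 0,"tz": -5.6,"rx": 0,"ry": 0,"rz": 0},
    {"tx": 0,"ty": 0,"tz": -5.6,"rx": 0,"ry": 0,"rz": 0},
  ],
)

```text
time: 5.08
position: [0.4525, -0.0071, 0.0619]
tool_rot: [0.587, 0.81, 0.001, 0.002]
ft_force: [-0.1, -0.8, 0.1]
grip_width: 0.0153
```

```bash
python3 -c "
from h import *
plan([(578,40,45,0,30)])"
```

```text
t 5.08 pos [452.5  -7.1  61.9] jaw 18.11 tilt [ 0.005 -0.001 -1.   ] F [-0.1 -0.8  0.1] M [-0.07  0.   -0.02] w 15.3
-> (578, 40, 45, 0, 30) 5 rows
   call 5 rows; last: [0.58, 13.38, 1.75, 0.005, 0.002, 0.316] per row [0.12, 2.68, 0.35, 0.001, 0.0, 0.063]
```

Emit:
send_rows(
  deltas=[
    {"tx": 0.15,"ty": 3.35,"tz": 0.4,"rx": 0,"ry": 0,"rz": 0.08},
    {"tx": 0.3,"ty": 6.7,"tz": 0.8,"rx": 0,"ry": 0,"rz": 0.16},
    {"tx": 0.44,"ty": 10.0,"tz": 1.3,"rx": 0,"ry": 0,"rz": 0.24},
    {"tx": 0.58,"ty": 13.4,"tz": 1.7,"rx": 0,"ry": 0,"rz": 0.315},
    {"tx": 0.58,"ty": 13.4,"tz": 1.7,"rx": 0,"ry": 0,"rz": 0.315},
  ],
)

```text
time: 5.5
position: [0.5847, 0.0416, 0.0424]
tool_rot: [0.707, 0.707, 0.004, 0.004]
ft_force: [1.6, 0.0, 0.4]
grip_width: 0.0154
```

Emit:
send_rows(
  deltas=[
    {"tx": 0,"ty": 0,"tz": 0,"rx": 0,"ry": 0,"rz": 0},
    {"tx": 0,"ty": 0,"tz": 0,"rx": 0,"ry": 0,"rz": 0},
    {"tx": 0,"ty": 0,"tz": 0,"rx": 0,"ry": 0,"rz": 0},
  ],
)

```text
time: 5.75
position: [0.5744, 0.0404, 0.0419]
tool_rot: [0.707, 0.707, -0.001, -0.001]
ft_force: [-0.0, 0.4, -0.8]
grip_width: 0.0157
```

```bash
cat > look.py <<'E'
from h import *
import sys
name=sys.argv[1]; us,vs,ut,vt=map(int,sys.argv[2:6])
plan([])
c=cam('scene');d=cam('top');np.savez('ls.npz',**c);np.savez('lt.npz',**d)
L=['pry_tip'] if len(sys.argv)<7 else sys.argv[6].split(',')
for l in L:
    for n,k in (('scene',c),('top',d)):
        print(l,n,[(np.round(r['xy'],1),round(r['p'],2),np.round(pt3(k,*r['xy'])*1000,0)) for r in robot.tip_of(l,n)][:3])
a=c['color'][vs:vs+100,us:us+140,::-1];b=d['color'][vt:vt+100,ut:ut+140,::-1]
cv2.imwrite(f'pics/{name}.png',np.vstack([cv2.resize(x,None,fx=3,fy=3,interpolation=cv2.INTER_CUBIC) for x in (a,b)]))
E
python3 look.py l1 300 210 210 160
```

```text
t 5.75 pos [574.4  40.4  41.9] jaw 0.06 tilt [-0.003  0.    -1.   ] F [-0.   0.4 -0.8] M [-0.05  0.05 -0.02] w 15.7
pry_tip scene [(array([347.6, 260.6]), 0.65, array([577., 119.,  50.]))]
pry_tip top []
```

View pics/l1.png

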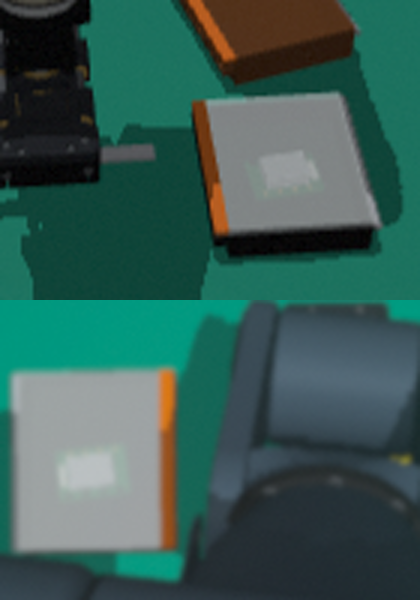

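```bash
python3 -c "
from h import *
c=dict(np.load('ls.npz'))
print(proj(c,[[.5744,.1277,.0467],[.5674,.1277,.0467],[.5814,.1277,.0467],[.5744,.07,.0467]]))
K=cv2.resize(c['color'][245:285,325:365,::-1],None,fx=14,fy=14,interpolation=cv2.INTER_NEAREST)
cv2.imwrite('pics/z1.png',K)
P=[]
z=c['z_map'][250:272,330:358]; 
m=np.zeros((480,640),bool); m[252:272,334:358]=1
P=cloud(c,m); P=P[P[:,2]>.03]; print(len(P),np.round(P[np.argsort(P[:,1])]*1000)[-12:],np.round(np.median(P,0)*1000,1))
"
```

```text
[[350.93732886 260.55146258]
 [350.61877086 258.38866241]
 [351.25864887 262.73268419]
 [326.50725163 262.01652389]]
92 [[579. 123.  47.]
 [575. 123.  50.]
 [571. 123.  49.]
 [567. 124.  48.]
 [582. 125.  50.]
 [580. 125.  51.]
 [576. 125.  50.]
 [569. 126.  50.]
 [568. 126.  45.]
 [583. 127.  51.]
 [576. 128.  51.]
 [577. 128.  48.]] [574.9 106.6  49.4]
```

View pics/z1.png

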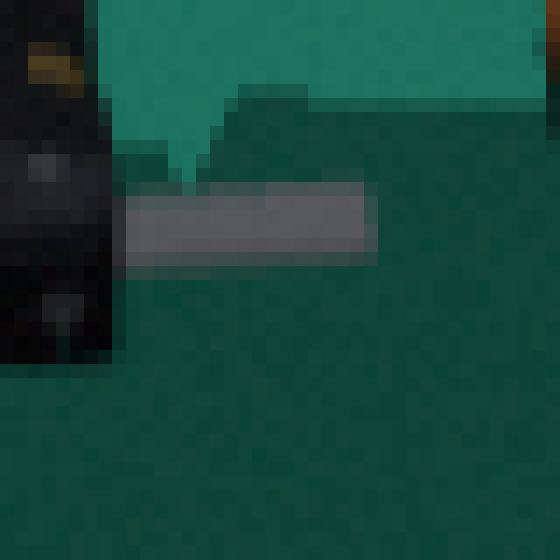

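```bash
python3 -c "
from h import *
plan([(578,52,19,0,30)])"
```

```text
t 5.95 pos [575.8  40.2  42.5] jaw 0.02 tilt [-0.001  0.    -1.   ] F [-0.4  0.3 -0.4] M [-0.1   0.03 -0.04] w 15.6
-> (578, 52, 19, 0, 30) 1 rows
   call 1 rows; last: [1.18, 0.23, 2.35, -0.001, -0.0, 0.0] per row [1.18, 0.23, 2.35, -0.001, -0.0, 0.0]
```

Emit:
send_rows(
  deltas=[
    {"tx": 0.4,"ty": 0.1,"tz": 0.8,"rx": 0,"ry": 0,"rz": 0},
    {"tx": 0.8,"ty": 0.2,"tz": 1.6,"rx": 0,"ry": 0,"rz": 0},
    {"tx": 1.2,"ty": 0.2,"tz": 2.35,"rx": 0,"ry": 0,"rz": 0},
    {"tx": 1.2,"ty": 0.2,"tz": 2.35,"rx": 0,"ry": 0,"rz": 0},
    {"tx": 1.2,"ty": 0.2,"tz": 2.35,"rx": 0,"ry": 0,"rz": 0},
  ],
)

```text
time: 6.37
position: [0.5778, 0.0532, 0.0178]
tool_rot: [0.706, 0.708, -0.001, -0.001]
ft_force: [-0.2, 0.5, 0.0]
grip_width: 0.0156
```

Emit:
send_rows(
  deltas=[
    {"tx": 0,"ty": 0,"tz": 0,"rx": 0,"ry": 0,"rz": 0},
    {"tx": 0,"ty": 0,"tz": 0,"rx": 0,"ry": 0,"rz": 0},
    {"tx": 0,"ty": 0,"tz": 0,"rx": 0,"ry": 0,"rz": 0},
  ],
)

```text
time: 6.62
position: [0.5789, 0.0525, 0.0191]
tool_rot: [0.707, 0.707, 0.0, 0.0]
ft_force: [-0.3, 0.1, -0.3]
grip_width: 0.0155
```

```bash
python3 -c "
from h import *
plan([(578,66,19,0,20)])
c=cam('scene')
cv2.imwrite('pics/z2.png',cv2.resize(c['color'][240:295,325:405,::-1],None,fx=9,fy=9,interpolation=cv2.INTER_NEAREST))
m=np.zeros((480,640),bool); m[258:282,332:363]=1
P=cloud(c,m); P=P[(P[:,2]>.014)&(P[:,1]>.1)]; print(len(P),np.round(np.median(P,0)*1000,1),P[:,1].max())
p=robot.get_obs()['position'];print(proj(c,[p+[0,.0873,.0048],p+[0,.0873,.006]]))
"
```

```text
t 6.62 pos [578.9  52.5  19.1] jaw 0.05 tilt [ 0.001 -0.    -1.   ] F [-0.3  0.1 -0.3] M [-0.08  0.02  0.06] w 15.5
-> (578, 66, 19, 0, 20) 1 rows
   call 1 rows; last: [1.35, -0.09, 0.01, 0.001, 0.0, 0.001] per row [1.35, -0.09, 0.01, 0.001, 0.0, 0.001]
87 [578.8 121.1  26.4] 0.13977058724750482
[[355.98122884 268.14329306]
 [355.99679557 267.80498191]]
```

View pics/z2.png

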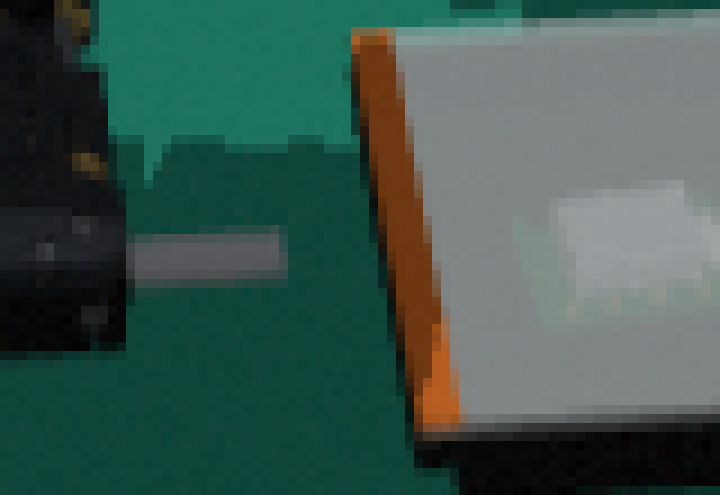

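Emit:
send_rows(
  deltas=[
    {"tx": 0.7,"ty": -0.05,"tz": 0,"rx": 0,"ry": 0,"rz": 0},
    {"tx": 1.4,"ty": -0.08,"tz": 0,"rx": 0,"ry": 0,"rz": 0},
    {"tx": 2.0,"ty": -0.08,"tz": 0,"rx": 0,"ry": 0,"rz": 0},
    {"tx": 2.4,"ty": -0.08,"tz": 0,"rx": 0,"ry": 0,"rz": 0},
    {"tx": 2.5,"ty": -0.08,"tz": 0,"rx": 0,"ry": 0,"rz": 0},
  ],
)

```text
time: 7.08
position: [0.5777, 0.0788, 0.0189]
tool_rot: [0.706, 0.708, 0.0, -0.0]
ft_force: [0.1, 0.2, -0.6]
grip_width: 0.0157
```

Emit:
send_rows(
  deltas=[
    {"tx": 0.3,"ty": 0,"tz": 0,"rx": 0,"ry": 0,"rz": 0},
    {"tx": 0.6,"ty": 0,"tz": 0,"rx": 0,"ry": 0,"rz": 0},
    {"tx": 0.85,"ty": 0,"tz": 0,"rx": 0,"ry": 0,"rz": 0},
    {"tx": 1.05,"ty": 0,"tz": 0,"rx": 0,"ry": 0,"rz": 0},
    {"tx": 1.05,"ty": 0,"tz": 0,"rx": 0,"ry": 0,"rz": 0},
  ],
)

```text
time: 7.5
position: [0.5778, 0.0885, 0.0189]
tool_rot: [0.707, 0.708, 0.0, -0.0]
ft_force: [0.7, -0.1, -0.4]
grip_width: 0.0153
```

```bash
python3 -c "
from h import *
plan([])
c=cam('scene')
cv2.imwrite('pics/z3.png',cv2.resize(c['color'][240:295,325:405,::-1],None,fx=9,fy=9,interpolation=cv2.INTER_NEAREST))
print(robot.get_obs()['position'])"
```

```text
t 7.5 pos [577.8  88.5  18.9] jaw 0.07 tilt [ 0.  0. -1.] F [ 0.7 -0.1 -0.4] M [-0.12  0.05 -0.04] w 15.3
[0.57781655 0.08827662 0.01883841]
```

View pics/z3.png

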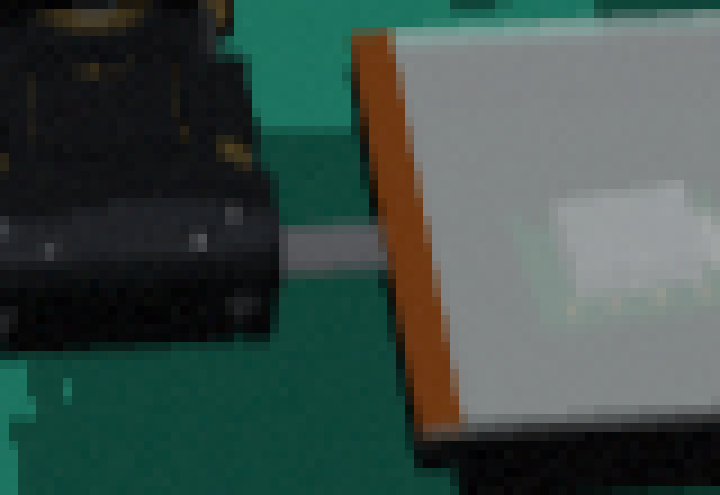

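```bash
python3 -c "
import numpy as np
H=np.array([288,30.]);off=np.array([87.3,6.3])
s=np.array([88.3,18.85])
ths=np.r_[np.arange(.1,.85,.1),np.arange(.9,2.25,.1)]
prev=s
for i,t in enumerate(ths):
    r=np.interp(t,[0,.2,.8,2.2],[112,110,95,80])
    P=H+r*np.array([-np.cos(t),np.sin(t)])+1.5*np.array([-np.sin(t),-np.cos(t)])
    T=P-off
    if i%5==0: b=prev
    print(round(t,2),np.round(T,1),'tx %.2f tz %.2f'%((T-b)[0]/10,-(T-b)[1]/10)); prev=T
"
```

```text
0.1 [90.1 33.3] tx 0.18 tz -1.44
0.2 [92.6 44.1] tx 0.43 tz -2.52
0.3 [97.6 54. ] tx 0.93 tz -3.52
0.4 [103.4  63.2] tx 1.51 tz -4.44
0.5 [110.   71.5] tx 2.17 tz -5.27
0.6 [117.3  78.9] tx 0.73 tz -0.74
0.7 [125.2  85.4] tx 1.51 tz -1.38
0.8 [133.4  90.8] tx 2.34 tz -1.93
0.9 [141.1  96.3] tx 3.11 tz -2.48
1.0 [149.3 101. ] tx 3.92 tz -2.95
1.1 [157.7 104.8] tx 0.85 tz -0.38
1.2 [166.4 107.7] tx 1.72 tz -0.67
1.3 [175.3 109.7] tx 2.60 tz -0.86
1.4 [184.2 110.7] tx 3.49 tz -0.97
1.5 [193.  110.9] tx 4.37 tz -0.98
1.6 [201.7 110.1] tx 0.87 tz 0.07
1.7 [210.2 108.5] tx 1.72 tz 0.23
1.8 [218.4 106.1] tx 2.54 tz 0.48
1.9 [226.2 102.9] tx 3.32 tz 0.79
2.0 [233.5  99. ] tx 4.05 tz 1.19
2.1 [240.3  94.4] tx 0.68 tz 0.46
2.2 [246.6  89.3] tx 1.30 tz 0.98
```

First call of the lever arc.

Emit:
send_rows(
  deltas=[
    {"tx": 0.1,"ty": 0,"tz": -0.7,"rx": 0,"ry": 0,"rz": 0},
    {"tx": 0.2,"ty": 0,"tz": -1.45,"rx": 0,"ry": 0,"rz": 0},
    {"tx": 0.43,"ty": 0,"tz": -2.5,"rx": 0,"ry": 0,"rz": 0},
    {"tx": 0.93,"ty": 0,"tz": -3.5,"rx": 0,"ry": 0,"rz": 0},
    {"tx": 0.93,"ty": 0,"tz": -3.5,"rx": 0,"ry": 0,"rz": 0},
  ],
)

```text
time: 7.97
position: [0.5794, 0.0982, 0.0566]
tool_rot: [0.707, 0.708, 0.002, 0.002]
ft_force: [1.1, -0.1, 0.3]
grip_width: 0.0154
```

```bash
python3 -c "
from h import *
plan([(578,110,71.5,0,15),(578,133.4,90.8,0,10)])
c=cam('scene')
cv2.imwrite('pics/z4.png',cv2.resize(c['color'][210:295,315:435,::-1],None,fx=6,fy=6,interpolation=cv2.INTER_NEAREST))"
```

```text
t 7.97 pos [579.4  98.2  56.6] jaw 0.08 tilt [ 0.005  0.    -1.   ] F [ 1.1 -0.1  0.3] M [-0.13  0.02  0.04] w 15.4
-> (578, 110, 71.5, 0, 15) 2 rows
   call 2 rows; last: [1.18, -0.13, -1.49, 0.005, -0.0, 0.001] per row [0.59, -0.07, -0.74, 0.002, -0.0, 0.001]
-> (578, 133.4, 90.8, 0, 10) 4 rows
   call 4 rows; last: [2.34, 0.0, -1.93, 0.0, 0.0, 0.0] per row [0.59, 0.0, -0.48, 0.0, 0.0, 0.0]
```

View pics/z4.png

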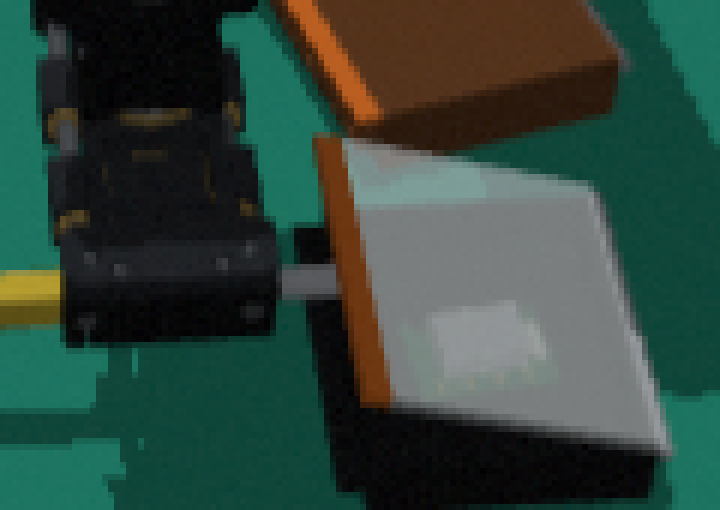

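The blade is lifting the lid to about 0.3 rad (stripe edge at crop (330,140)–(375,400)), and forces are small. I'll continue.

Emit:
send_rows(
  deltas=[
    {"tx": 0.58,"ty": -0.05,"tz": -0.92,"rx": 0,"ry": 0,"rz": 0},
    {"tx": 1.24,"ty": -0.1,"tz": -1.75,"rx": 0,"ry": 0,"rz": 0},
    {"tx": 1.97,"ty": -0.1,"tz": -2.49,"rx": 0,"ry": 0,"rz": 0},
    {"tx": 2.76,"ty": -0.1,"tz": -3.14,"rx": 0,"ry": 0,"rz": 0},
    {"tx": 3.58,"ty": -0.1,"tz": -3.68,"rx": 0,"ry": 0,"rz": 0},
  ],
)

```text
time: 8.43
position: [0.577, 0.1342, 0.0917]
tool_rot: [0.707, 0.708, 0.0, 0.0]
ft_force: [0.7, -1.1, -0.6]
grip_width: 0.0157
```

```bash
python3 -c "
from h import *
plan([(578,175.3,109.7,0,10)])
c=cam('scene')
cv2.imwrite('pics/z5.png',cv2.resize(c['color'][190:295,315:435,::-1],None,fx=5,fy=5,interpolation=cv2.INTER_NEAREST))"
```

```text
t 8.43 pos [577.  134.2  91.7] jaw 0.07 tilt [ 0.001 -0.    -1.   ] F [ 0.7 -1.1 -0.6] M [-0.36  0.05  0.03] w 15.7
-> (578, 175.3, 109.7, 0, 10) 5 rows
   call 5 rows; last: [4.11, 0.1, -1.8, 0.001, 0.0, 0.001] per row [0.82, 0.02, -0.36, 0.0, 0.0, 0.0]
```

View pics/z5.png

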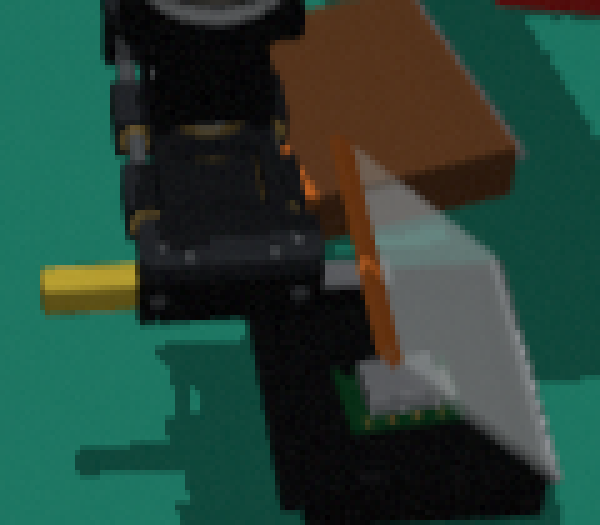

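Emit:
send_rows(
  deltas=[
    {"tx": 0.77,"ty": 0,"tz": -0.52,"rx": 0,"ry": 0,"rz": 0},
    {"tx": 1.6,"ty": 0.05,"tz": -1.0,"rx": 0,"ry": 0,"rz": 0},
    {"tx": 2.43,"ty": 0.05,"tz": -1.35,"rx": 0,"ry": 0,"rz": 0},
    {"tx": 3.3,"ty": 0.05,"tz": -1.65,"rx": 0,"ry": 0,"rz": 0},
    {"tx": 4.15,"ty": 0.05,"tz": -1.85,"rx": 0,"ry": 0,"rz": 0},
  ],
)

```text
time: 8.9
position: [0.5774, 0.1757, 0.1096]
tool_rot: [0.707, 0.707, 0.0, 0.0]
ft_force: [-0.6, -0.6, -0.7]
grip_width: 0.0154
```

Emit:
send_rows(
  deltas=[
    {"tx": 0.9,"ty": 0,"tz": -0.1,"rx": 0,"ry": 0,"rz": 0},
    {"tx": 1.77,"ty": 0,"tz": -0.12,"rx": 0,"ry": 0,"rz": 0},
    {"tx": 2.64,"ty": 0,"tz": -0.04,"rx": 0,"ry": 0,"rz": 0},
    {"tx": 3.5,"ty": 0,"tz": 0.12,"rx": 0,"ry": 0,"rz": 0},
    {"tx": 4.3,"ty": 0,"tz": 0.36,"rx": 0,"ry": 0,"rz": 0},
  ],
)

```text
time: 9.32
position: [0.5772, 0.2188, 0.1054]
tool_rot: [0.707, 0.707, 0.0, -0.0]
ft_force: [0.1, -0.7, -0.4]
grip_width: 0.0152
```

```bash
python3 -c "
from h import *
plan([(578,246.6,89.3,0,10)])
c=cam('scene')
cv2.imwrite('pics/z6.png',cv2.resize(c['color'][190:295,315:435,::-1],None,fx=5,fy=5,interpolation=cv2.INTER_NEAREST))"
```

```text
t 9.32 pos [577.2 218.8 105.4] jaw 0.06 tilt [ 0.  0. -1.] F [ 0.1 -0.7 -0.4] M [-0.18  0.02 -0.01] w 15.2
-> (578, 246.6, 89.3, 0, 10) 4 rows
   call 4 rows; last: [2.78, 0.08, 1.61, 0.0, -0.0, 0.001] per row [0.69, 0.02, 0.4, 0.0, -0.0, 0.0]
```

View pics/z6.png

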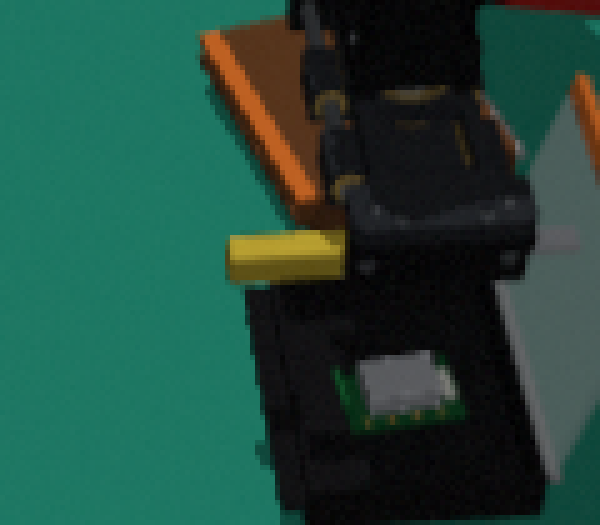

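Emit:
send_rows(
  deltas=[
    {"tx": 0.75,"ty": 0,"tz": 0.3,"rx": 0,"ry": 0,"rz": 0},
    {"tx": 1.5,"ty": 0.05,"tz": 0.65,"rx": 0,"ry": 0,"rz": 0},
    {"tx": 2.15,"ty": 0.05,"tz": 1.1,"rx": 0,"ry": 0,"rz": 0},
    {"tx": 2.8,"ty": 0.05,"tz": 1.6,"rx": 0,"ry": 0,"rz": 0},
    {"tx": 2.8,"ty": 0.05,"tz": 1.6,"rx": 0,"ry": 0,"rz": 0},
  ],
)

```text
time: 9.78
position: [0.5769, 0.247, 0.0882]
tool_rot: [0.706, 0.708, -0.001, -0.001]
ft_force: [-0.2, 0.2, -0.6]
grip_width: 0.0151
```

Emit:
send_rows(
  deltas=[
    {"tx": -2.5,"ty": 0,"tz": 0,"rx": 0,"ry": 0,"rz": 0},
    {"tx": -6.0,"ty": 0,"tz": 0,"rx": 0,"ry": 0,"rz": 0},
    {"tx": -10.0,"ty": 0,"tz": 0,"rx": 0,"ry": 0,"rz": 0},
    {"tx": -14.0,"ty": 0,"tz": 0,"rx": 0,"ry": 0,"rz": 0},
    {"tx": -18.0,"ty": 0,"tz": 0,"rx": 0,"ry": 0,"rz": 0},
  ],
)

```text
time: 10.2
position: [0.5775, 0.0643, 0.0894]
tool_rot: [0.706, 0.708, -0.0, -0.0]
ft_force: [0.9, -0.0, -0.4]
grip_width: 0.0156
```

Emit:
send_rows(
  deltas=[
    {"tx": -2.7,"ty": -0.6,"tz": 1.0,"rx": 0,"ry": 0,"rz": 0},
    {"tx": -5.4,"ty": -1.2,"tz": 2.0,"rx": 0,"ry": 0,"rz": 0},
    {"tx": -8.0,"ty": -1.7,"tz": 3.0,"rx": 0,"ry": 0,"rz": 0},
    {"tx": -8.5,"ty": -1.8,"tz": 4.5,"rx": 0,"ry": 0,"rz": 0},
    {"tx": -8.5,"ty": -1.8,"tz": 5.5,"rx": 0,"ry": 0,"rz": 0},
  ],
)

```text
time: 10.62
position: [0.5595, -0.0216, 0.0336]
tool_rot: [0.708, 0.706, -0.0, -0.0]
ft_force: [-0.3, 0.9, -1.1]
grip_width: 0.0156
```

Emit:
send_rows(
  deltas=[
    {"tx": 0,"ty": 0,"tz": 0,"rx": 0,"ry": 0,"rz": 0},
    {"tx": 0,"ty": 0,"tz": 0,"rx": 0,"ry": 0,"rz": 0},
    {"tx": 0,"ty": 0,"tz": 0,"rx": 0,"ry": 0,"rz": 0},
  ],
)

```text
time: 10.87
position: [0.5604, -0.0183, 0.0349]
tool_rot: [0.706, 0.708, 0.0, 0.0]
ft_force: [0.6, -0.4, 0.1]
grip_width: 0.0155
```

```bash
python3 -c "
from h import *
plan([(560,-20,6,0,10)])
c=cam('scene','s7')
c=cam('top');np.savez('lt.npz',**c)
m=np.zeros((480,640),bool); m[245:290,270:340]=1
"
```

```text
t 10.87 pos [560.4 -18.3  34.9] jaw 0.14 tilt [ 0.001 -0.    -1.   ] F [ 0.6 -0.4  0.1] M [-0.04  0.03 -0.02] w 15.5
-> (560, -20, 6, 0, 10) 3 rows
   call 3 rows; last: [-0.17, -0.04, 2.89, 0.001, 0.0, 0.002] per row [-0.06, -0.01, 0.96, 0.0, 0.0, 0.001]
```

View pics/s7.png

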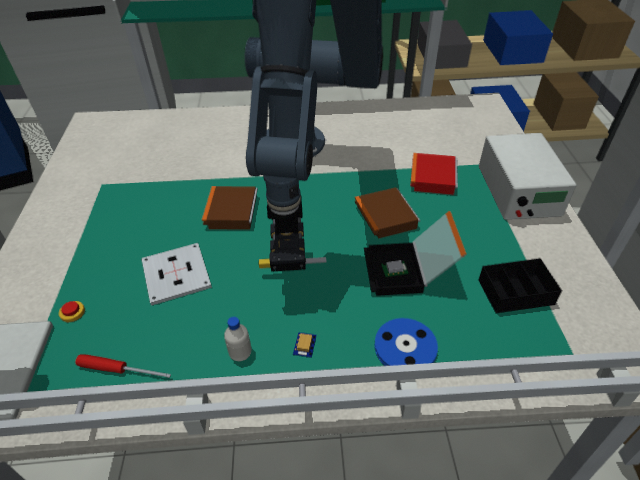

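The lid now leans back, with its orange stripe at (455,233), and the board shows at (395,268). I'll lower the tool to the bench.

Emit:
send_rows(
  deltas=[
    {"tx": 0,"ty": 0,"tz": 1.0,"rx": 0,"ry": 0,"rz": 0},
    {"tx": 0,"ty": 0,"tz": 2.0,"rx": 0,"ry": 0,"rz": 0},
    {"tx": 0,"ty": 0,"tz": 2.6,"rx": 0,"ry": 0,"rz": 0},
    {"tx": 0,"ty": 0,"tz": 2.9,"rx": 0,"ry": 0,"rz": 0},
    {"tx": 0,"ty": 0,"tz": 2.95,"rx": 0,"ry": 0,"rz": 0},
  ],
)

```text
time: 11.38
position: [0.5592, -0.019, 0.0043]
tool_rot: [0.707, 0.707, -0.0, -0.001]
ft_force: [-1.5, 1.2, 3.0]
grip_width: 0.0156
```

Emit:
send_rows(
  deltas=[
    {"tx": 0,"ty": 0,"tz": 0.05,"rx": 0,"ry": 0,"rz": 0},
    {"tx": 0,"ty": 0,"tz": 0.1,"rx": 0,"ry": 0,"rz": 0},
    {"tx": 0,"ty": 0,"tz": 0.1,"rx": 0,"ry": 0,"rz": 0},
  ],
)

```text
time: 11.63
position: [0.5592, -0.019, 0.0042]
tool_rot: [0.707, 0.707, -0.0, -0.001]
ft_force: [-2.1, 1.3, 3.2]
grip_width: 0.0154
```

Emit:
send_rows(
  deltas=[
    {"tx": 0,"ty": 0,"tz": 0,"rx": 0,"ry": 0,"rz": 0},
    {"tx": 0,"ty": 0,"tz": 0,"rx": 0,"ry": 0,"rz": 0},
    {"tx": 0,"ty": 0,"tz": 0,"rx": 0,"ry": 0,"rz": 0},
    {"tx": 0,"ty": 0,"tz": 0,"rx": 0,"ry": 0,"rz": 0},
    {"tx": 0,"ty": 0,"tz": -0.1,"rx": 0,"ry": 0,"rz": 0},
  ],
  claw=4,
)

```text
time: 12.05
position: [0.56, -0.0194, 0.0048]
tool_rot: [0.707, 0.707, -0.0, 0.0]
ft_force: [0.6, 0.5, -0.4]
grip_width: 0.0373
```

Emit:
send_rows(
  deltas=[
    {"tx": 0,"ty": 0,"tz": -1.5,"rx": 0,"ry": 0,"rz": 0},
    {"tx": 0,"ty": 0,"tz": -4.5,"rx": 0,"ry": 0,"rz": 0},
    {"tx": 0,"ty": 0,"tz": -8.0,"rx": 0,"ry": 0,"rz": 0},
    {"tx": 0,"ty": 0,"tz": -12.0,"rx": 0,"ry": 0,"rz": 0},
    {"tx": 0,"ty": 0,"tz": -15.0,"rx": 0,"ry": 0,"rz": 0},
  ],
)

```text
time: 12.47
position: [0.5605, -0.0194, 0.1576]
tool_rot: [0.707, 0.707, 0.001, 0.001]
ft_force: [-0.0, -0.0, -0.0]
grip_width: 0.0399
```

```bash
cat > m3.py <<'E'
from h import *
np.set_printoptions(precision=1,suppress=True)
plan([])
c=cam('scene');d=cam('top');np.savez('ls.npz',**c);np.savez('lt.npz',**d)
for n,k in (('scene',c),('top',d)):
    for r in robot.outline_of('board',n)[:2]:
        P=cloud(k,r['pixels']); print(n,'board mask',round(r['p'],2),r['xy'],r['pixels'].sum(),np.median(P,0)*1000,np.percentile(P[:,2],[5,50,95])*1000)
    print(n,'tip',[(r['xy'],round(r['p'],2),pt3(k,*r['xy'],.004)*1000) for r in robot.tip_of('board',n)][:2])
    print(n,'lip',[(r['xy'],round(r['p'],2),pt3(k,*r['xy'])*1000) for r in robot.tip_of('lid_lip',n)][:4])
a=cv2.resize(c['color'][225:305,350:470,::-1],None,fx=6,fy=6,interpolation=cv2.INTER_CUBIC)
cv2.imwrite('pics/b_s.png',a)
a=cv2.resize(d['color'][165:265,180:290,::-1],None,fx=6,fy=6,interpolation=cv2.INTER_CUBIC)
cv2.imwrite('pics/b_t.png',a)
E
python3 m3.py
```

```text
t 12.47 pos [560.5 -19.4 157.6] jaw 0.06 tilt [ 0. -0. -1.] F [-0. -0. -0.] M [-0.1  0.   0. ] w 39.9
scene board mask 0.61 [392.9, 272.8] 325 [577.6 232.2  12.3] [ 6.1 12.3 22.1]
scene tip [([172.8, 272.7], 0.67, array([ 539.4, -301.7,    4. ])), ([395.3, 273.4], 0.54, array([585.5, 234.6,   4. ]))]
scene lip [([411.7, 166.8], 0.94, array([207.2, 344.6,  33.5])), ([364.4, 210.9], 0.81, array([389.3, 183.6,  35.4])), ([454.9, 231.1], 0.8, array([579.3, 359.2, 128.8])), ([208.2, 203.1], 0.55, array([ 322.5, -231.6,   35.7]))]
top board mask 0.73 [243.1, 216.8] 401 [571.3 232.2  10.1] [ 4.9 10.1 21.2]
top tip [([243.7, 217.3], 0.61, array([571.5, 225.8,   4. ]))]
top lip [([441.7, 320.0], 0.82, array([ 319.5, -234.8,   35.1])), ([172.0, 210.2], 0.79, array([575. , 361.5, 124.5])), ([262.4, 291.8], 0.75, array([394. , 179.3,  36.4]))]
```

View pics/b_s.png

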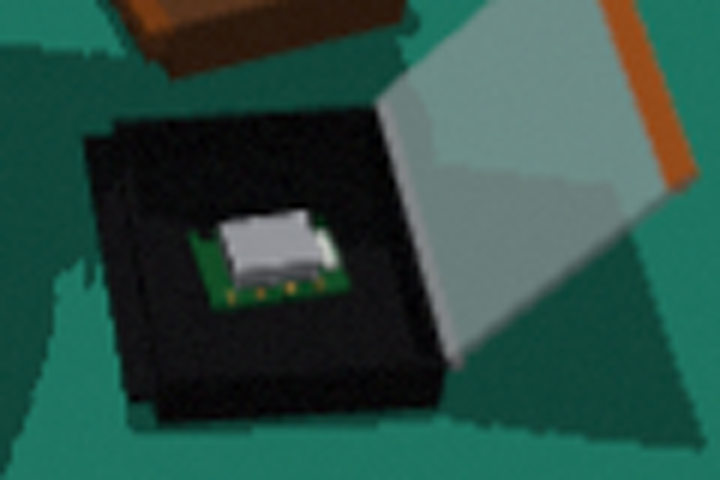

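View pics/b_t.png

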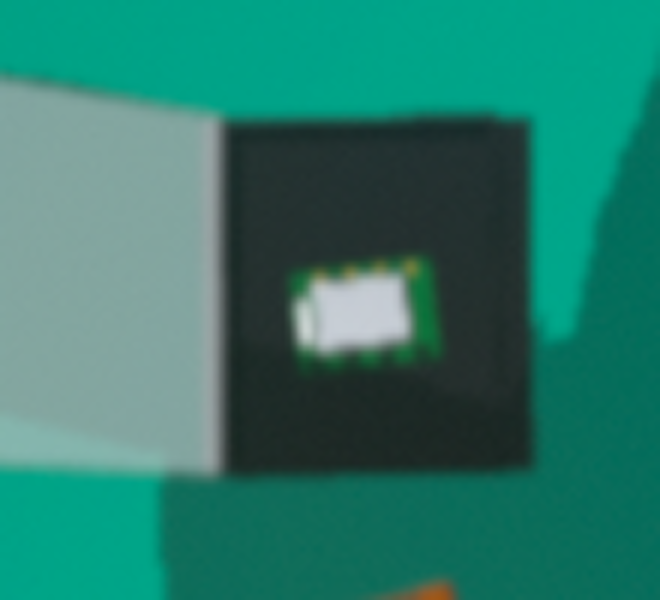

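```bash
cat > fitb.py <<'E'
from h import *
from scipy.optimize import minimize
np.set_printoptions(precision=2,suppress=True)
def prism(x,y,a,hx,hy,z0,z1):
    c,s=np.cos(a),np.sin(a)
    return np.array([[x+c*i-s*j,y+s*i+c*j,z] for z in (z0,z1) for i in(-hx,hx) for j in(-hy,hy)])
def sil(k,prisms,win,U=8):
    u,v,w,h=win; im=np.zeros((h*U,w*U),np.uint8)
    for P in prisms:
        q=(proj(k,P)+.5-[u,v])*U
        cv2.fillConvexPoly(im,np.round(cv2.convexHull(q.astype(np.float32))).astype(np.int32),1)
    return im
def fit(views,x0,zb,dims=True,verbose=1):
    """views: list of (cam,mask float crop,win)"""
    def cost(p):
        x,y,a=p[0]/1000,p[1]/1000,p[2]/50
        pr=[prism(x,y,a,.028,.020,zb,zb+.003),prism(x,y,a,.018,.013,zb+.003,zb+.015)]
        c=0
        for k,m,w in views:
            s=sil(k,pr,w); s=cv2.resize(s.astype(np.float32),(w[2],w[3]),interpolation=cv2.INTER_AREA)
            c+=np.abs(s-m).sum()/s.sum()
        return c
    best=None
    for da in (-4,0,4):
        r=minimize(cost,np.array(x0)+[0,0,da],method='Nelder-Mead',options=dict(initial_simplex=np.array(x0)+np.array([[0,0,da],[5,0,da],[0,5,da],[0,0,da+4]]),xatol=.05,fatol=1e-4))
        if best is None or r.fun<best.fun: best=r
    return best.x[0],best.x[1],np.degrees(best.x[2]/50),best.fun
E
cat > m4.py <<'E'
from fitb import *
c=dict(np.load('ls.npz'));d=dict(np.load('lt.npz'))
V=[]
for k,(u,v,w,h),nm in ((c,(375,255,40,32),'s'),(d,(222,200,40,32),'t')):
    im=k['color'][v:v+h,u:u+w].astype(int); mx=im.max(2); 
    g=(im[...,1]-im[...,0]); 
    bg=np.percentile(mx,40)
    m=np.clip((np.maximum(mx,0)-bg-8)/25.,0,1).astype(np.float32)
    n,lab,st,_=cv2.connectedComponentsWithStats((m>.3).astype(np.uint8)); b=1+np.argmax(st[1:,4])
    m*=cv2.dilate((lab==b).astype(np.uint8),np.ones((3,3)))
    print(nm,bg,m.sum()); V.append((k,m,(u,v,w,h)))
x0=[574,233,np.pi/2*50]
for nm,vs in (('both',V),('scene',V[:1]),('top',V[1:])):
    r=fit(vs,x0,.004); print(nm,np.array(r))
    if nm=='both': R=r
out=[]
for k,m,w in V:
    a=np.radians(R[2]);p=[prism(R[0]/1e3,R[1]/1e3,a,.028,.02,.004,.007),prism(R[0]/1e3,R[1]/1e3,a,.018,.013,.007,.019)]
    u,v,W,h=w; im=cv2.resize(k['color'][v:v+h,u:u+W,::-1],None,fx=10,fy=10,interpolation=cv2.INTER_NEAREST)
    for P in p:
        q=((proj(k,P)+.5-[u,v])*10).astype(np.int32); cv2.polylines(im,[cv2.convexHull(q)],True,(0,0,255),1)
    out.append(np.hstack([im,cv2.cvtColor((cv2.resize(m,None,fx=10,fy=10,interpolation=cv2.INTER_NEAREST)*255).astype(np.uint8),cv2.COLOR_GRAY2BGR)]))
cv2.imwrite('pics/fit1.png',cv2.resize(np.vstack(out),None,fx=.9,fy=.9))
E
python3 m4.py
```

```text
s 18.0 327.44
t 49.0 418.75998
both [571.7  235.    95.63   0.26]
scene [569.53 234.7   96.2    0.06]
top [573.69 233.51  95.49   0.09]
```

View pics/fit1.png

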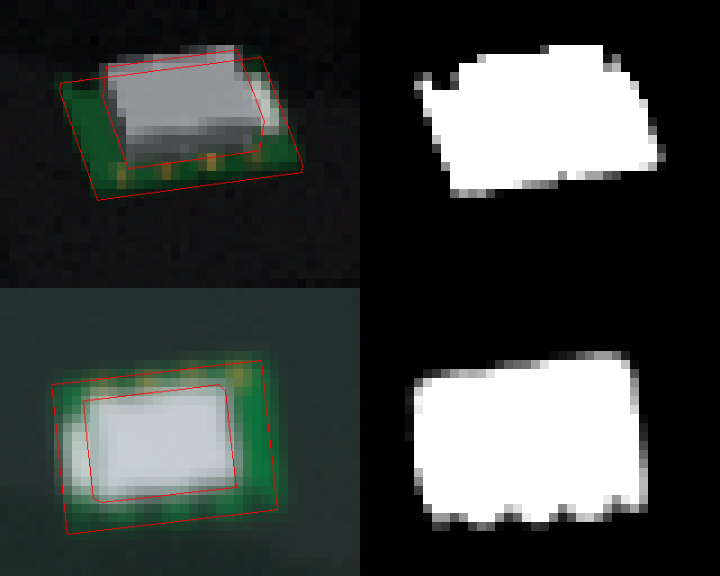

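```bash
cat >> m4.py <<'E'
print('z scan')
for zb in (.002,.004,.006,.008,.010):
    print(zb,np.array(fit(V,x0,zb)),np.array(fit(V[:1],x0,zb)),np.array(fit(V[1:],x0,zb)))
for k,m,w in V:
    u,v,W,h=w; M=np.zeros((480,640),bool); M[v:v+h,u:u+W]=m>.9
    P=cloud(k,M)*1000; col=k['color'][M&(k['z_map']>0)].astype(int)
    can=(np.ptp(col,axis=1)<25)&(col.max(1)>110); gr=(col[:,1]-col[:,0]>25)
    print('can pts',can.sum(),np.percentile(P[can,2],[10,25,50,75,90]),np.median(P[can],0),'green',gr.sum(),np.percentile(P[gr,2],[10,25,50,75,90]))
    # floor
    F=np.zeros((480,640),bool);F[v:v+h,u:u+W]=m<.01; Q=cloud(k,F)*1000;print('floor z',np.percentile(Q[:,2],[25,50,75]))
E
python3 m4.py
```

```text
s 18.0 327.44
t 49.0 418.75998
both [571.7  235.    95.63   0.26]
scene [569.53 234.7   96.2    0.06]
top [573.69 233.51  95.49   0.09]
z scan
0.002 [572.45 235.44  96.02   0.34] [567.85 235.17  96.47   0.06] [574.13 233.1   95.8    0.09]
0.004 [571.7  235.    95.63   0.26] [569.53 234.7   96.2    0.06] [573.69 233.51  95.49   0.09]
0.006 [571.87 234.21  96.02   0.19] [571.38 234.29  96.05   0.06] [573.45 232.81  95.13   0.08]
0.008 [573.05 233.56  96.44   0.14] [572.98 233.77  96.38   0.05] [573.15 232.58  95.13   0.08]
0.01 [573.6  233.05  96.07   0.18] [574.73 233.38  95.7    0.05] [572.84 232.41  95.46   0.08]
can pts 139 [14.02 18.5  19.95 21.11 22.28] [572.71 236.22  19.95] green 87 [ 6.03  7.03  8.19  9.34 10.42]
floor z [4.18 5.55 7.04]
can pts 210 [ 9.03 16.27 18.62 20.05 21.14] [570.68 235.38  18.62] green 151 [5.15 6.11 7.34 8.85 9.88]
floor z [2.75 4.1  5.62]
```

```bash
python3 -c "
from h import *
plan([(571.7,234.3,80,5.8,38)])"
```

```text
t 12.87 pos [558.7 -19.  153.3] jaw 0.05 tilt [-0.004  0.001 -1.   ] F [ 0.5 -0.3  0.6] M [-0.08  0.08 -0.02] w 39.9
-> (571.7, 234.3, 80, 5.8, 38) 7 rows
   call 5 rows; last: [18.09, 0.97, 5.25, -0.003, -0.001, -0.072] per row [3.62, 0.19, 1.05, -0.001, -0.0, -0.014]
   call 2 rows; last: [7.19, 0.9, 2.09, -0.001, -0.0, -0.029] per row [3.6, 0.45, 1.05, -0.001, -0.0, -0.014]
```

Emit:
send_rows(
  deltas=[
    {"tx": 3.6,"ty": 0.2,"tz": 1.0,"rx": 0,"ry": 0,"rz": -0.014},
    {"tx": 7.2,"ty": 0.4,"tz": 2.0,"rx": 0,"ry": 0,"rz": -0.029},
    {"tx": 10.8,"ty": 0.6,"tz": 3.0,"rx": 0,"ry": 0,"rz": -0.043},
    {"tx": 14.4,"ty": 0.8,"tz": 4.0,"rx": 0,"ry": 0,"rz": -0.058},
    {"tx": 18.1,"ty": 1.0,"tz": 5.2,"rx": 0,"ry": 0,"rz": -0.072},
  ],
)

```text
time: 13.28
position: [0.569, 0.163, 0.1012]
tool_rot: [0.681, 0.732, -0.001, -0.001]
ft_force: [1.0, 0.0, -0.1]
grip_width: 0.0403
```

Emit:
send_rows(
  deltas=[
    {"tx": 3.6,"ty": 0.4,"tz": 1.0,"rx": 0,"ry": 0,"rz": -0.015},
    {"tx": 6.5,"ty": 0.8,"tz": 2.0,"rx": 0,"ry": 0,"rz": -0.029},
    {"tx": 7.2,"ty": 0.8,"tz": 2.0,"rx": 0,"ry": 0,"rz": -0.029},
    {"tx": 7.2,"ty": 0.8,"tz": 2.0,"rx": 0,"ry": 0,"rz": -0.029},
    {"tx": 7.2,"ty": 0.8,"tz": 2.0,"rx": 0,"ry": 0,"rz": -0.029},
  ],
)

```text
time: 13.7
position: [0.5717, 0.2337, 0.082]
tool_rot: [0.67, 0.743, -0.001, -0.0]
ft_force: [0.5, -0.6, 0.1]
grip_width: 0.0402
```

```bash
python3 -c "
from h import *
plan([(571.7,234.3,8.5,5.8,15)])
c=cam('scene')
cv2.imwrite('pics/b2.png',cv2.resize(c['color'][190:310,330:470,::-1],None,fx=5,fy=5,interpolation=cv2.INTER_CUBIC))"
```

```text
t 13.7 pos [571.7 233.7  82. ] jaw 5.9 tilt [-0.002 -0.001 -1.   ] F [ 0.5 -0.6  0.1] M [-0.12  0.02  0.04] w 40.2
-> (571.7, 234.3, 8.5, 5.8, 15) 5 rows
   call 5 rows; last: [0.07, 0.02, 7.35, -0.002, 0.001, 0.002] per row [0.01, 0.0, 1.47, -0.0, 0.0, 0.0]
```

View pics/b2.png

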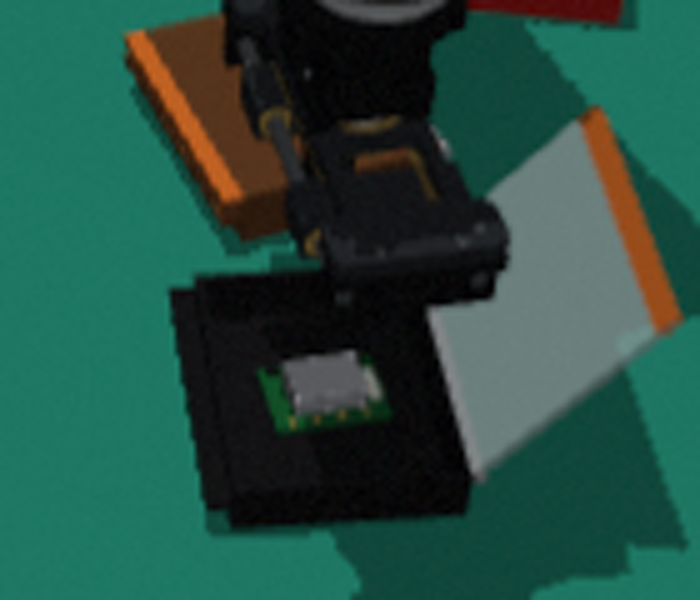

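The gripper is over the board (can at crop (325,380)) and clear of the lid. I'll descend and grip.

Emit:
send_rows(
  deltas=[
    {"tx": 0.05,"ty": 0,"tz": 2.0,"rx": 0,"ry": 0,"rz": 0},
    {"tx": 0.05,"ty": 0,"tz": 4.0,"rx": 0,"ry": 0,"rz": 0},
    {"tx": 0.05,"ty": 0,"tz": 6.0,"rx": 0,"ry": 0,"rz": 0},
    {"tx": 0.05,"ty": 0,"tz": 7.0,"rx": 0,"ry": 0,"rz": 0},
    {"tx": 0.05,"ty": 0,"tz": 7.25,"rx": 0,"ry": 0,"rz": 0},
  ],
)

```text
time: 14.17
position: [0.5714, 0.2325, 0.0089]
tool_rot: [0.671, 0.741, -0.002, -0.001]
ft_force: [-0.8, 0.2, 0.0]
grip_width: 0.0396
```

Emit:
send_rows(
  deltas=[
    {"tx": 0,"ty": 0,"tz": 0,"rx": 0,"ry": 0,"rz": 0},
    {"tx": 0,"ty": 0,"tz": 0,"rx": 0,"ry": 0,"rz": 0},
    {"tx": 0,"ty": 0,"tz": 0,"rx": 0,"ry": 0,"rz": 0},
    {"tx": 0,"ty": 0,"tz": 0,"rx": 0,"ry": 0,"rz": 0},
    {"tx": 0,"ty": 0,"tz": 0,"rx": 0,"ry": 0,"rz": 0},
  ],
  claw=1.5,
  squeeze=15,
)

```text
time: 14.58
position: [0.5734, 0.2346, 0.0118]
tool_rot: [0.67, 0.742, 0.001, 0.001]
ft_force: [0.7, -0.9, 2.8]
grip_width: 0.0256
```

Emit:
send_rows(
  deltas=[
    {"tx": 0,"ty": 0,"tz": 0,"rx": 0,"ry": 0,"rz": 0},
    {"tx": 0,"ty": 0,"tz": 0,"rx": 0,"ry": 0,"rz": 0},
    {"tx": 0,"ty": 0,"tz": 0,"rx": 0,"ry": 0,"rz": 0},
    {"tx": 0,"ty": 0,"tz": 0,"rx": 0,"ry": 0,"rz": 0},
  ],
)

```text
time: 14.92
position: [0.5734, 0.2346, 0.0118]
tool_rot: [0.67, 0.742, 0.001, 0.001]
ft_force: [-0.0, -0.2, 6.0]
grip_width: 0.0255
```

```bash
python3 -c "
from h import *
plan([(571.7,234.3,100,5.8,20),(571.7,100,100,5.8),(560,-200,100,-40),(541.1,-294.9,60,-71.8)])
"
```

```text
t 14.92 pos [573.4 234.6  11.8] jaw 5.86 tilt [ 0.002  0.    -1.   ] F [-0.  -0.2  6. ] M [-0.4   0.03 -0.06] w 25.5
-> (571.7, 234.3, 100, 5.8, 20) 5 rows
   call 5 rows; last: [-0.01, -0.15, -8.82, 0.002, 0.0, 0.001] per row [-0.0, -0.03, -1.76, 0.0, 0.0, 0.0]
-> (571.7, 100, 100, 5.8) 4 rows
   call 4 rows; last: [-13.36, -1.36, 0.0, 0.0, 0.0, 0.0] per row [-3.34, -0.34, 0.0, 0.0, 0.0, 0.0]
-> (560, -200, 100, -40) 8 rows
   call 5 rows; last: [-18.58, -2.62, 0.0, 0.0, 0.0, 0.5] per row [-3.72, -0.52, 0.0, 0.0, 0.0, 0.1]
   call 3 rows; last: [-10.54, 3.96, 0.0, 0.0, 0.0, 0.3] per row [-3.51, 1.32, 0.0, 0.0, 0.0, 0.1]
-> (541.1, -294.9, 60, -71.8) 5 rows
   call 5 rows; last: [-8.48, 4.65, 4.0, 0.0, 0.0, 0.555] per row [-1.7, 0.93, 0.8, 0.0, 0.0, 0.111]
```

Emit:
send_rows(
  deltas=[
    {"tx": 0,"ty": 0,"tz": -0.8,"rx": 0,"ry": 0,"rz": 0},
    {"tx": 0,"ty": 0,"tz": -2.0,"rx": 0,"ry": 0,"rz": 0},
    {"tx": 0,"ty": 0,"tz": -4.5,"rx": 0,"ry": 0,"rz": 0},
    {"tx": 0,"ty": 0,"tz": -7.0,"rx": 0,"ry": 0,"rz": 0},
    {"tx": 0,"ty": 0,"tz": -9.0,"rx": 0,"ry": 0,"rz": 0},
  ],
)

```text
time: 15.33
position: [0.5726, 0.235, 0.1028]
tool_rot: [0.67, 0.742, 0.001, 0.0]
ft_force: [0.4, -0.4, -0.1]
grip_width: 0.026
```

Emit:
send_rows(
  deltas=[
    {"tx": -3.0,"ty": -0.3,"tz": 0,"rx": 0,"ry": 0,"rz": 0},
    {"tx": -6.0,"ty": -0.6,"tz": 0,"rx": 0,"ry": 0,"rz": 0},
    {"tx": -9.5,"ty": -1.0,"tz": 0,"rx": 0,"ry": 0,"rz": 0},
    {"tx": -13.4,"ty": -1.4,"tz": 0,"rx": 0,"ry": 0,"rz": 0},
  ],
)

```text
time: 15.67
position: [0.572, 0.0999, 0.1018]
tool_rot: [0.669, 0.743, 0.001, 0.0]
ft_force: [0.2, 0.4, -0.6]
grip_width: 0.0256
```

```bash
python3 -c "
from h import *
plan([(560,-200,100,-40),(541.1,-294.9,60,-71.8)])
c=cam('scene','s8')
"
```

```text
t 15.67 pos [572.   99.9 101.8] jaw 5.98 tilt [ 0.001  0.    -1.   ] F [ 0.2  0.4 -0.6] M [-0.09  0.03  0.01] w 25.6
-> (560, -200, 100, -40) 8 rows
   call 5 rows; last: [-18.56, -2.7, 0.1, 0.001, -0.001, 0.502] per row [-3.71, -0.54, 0.02, 0.0, -0.0, 0.1]
   call 3 rows; last: [-10.54, 3.94, 0.07, 0.0, -0.0, 0.301] per row [-3.51, 1.31, 0.02, 0.0, -0.0, 0.1]
-> (541.1, -294.9, 60, -71.8) 5 rows
   call 5 rows; last: [-8.48, 4.65, 4.0, 0.0, 0.0, 0.555] per row [-1.7, 0.93, 0.8, 0.0, 0.0, 0.111]
```

View pics/s8.png

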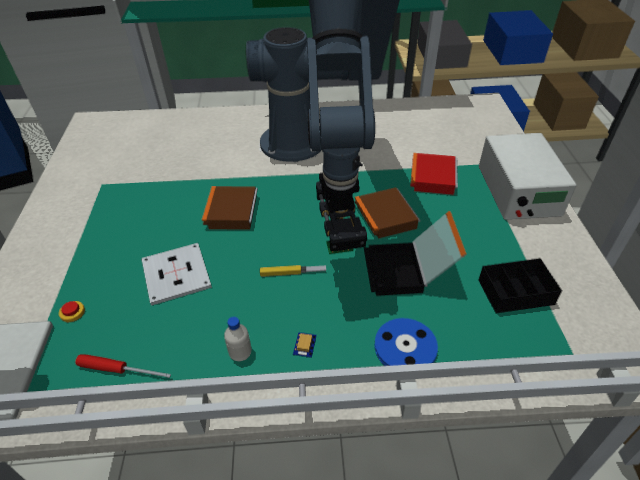

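The board is out of the case, held at about (345,240). Moving on to the stage.

Emit:
send_rows(
  deltas=[
    {"tx": -3.71,"ty": -0.54,"tz": 0,"rx": 0,"ry": 0,"rz": 0.1},
    {"tx": -7.42,"ty": -1.08,"tz": 0,"rx": 0,"ry": 0,"rz": 0.2},
    {"tx": -11.14,"ty": -1.62,"tz": 0,"rx": 0,"ry": 0,"rz": 0.3},
    {"tx": -14.85,"ty": -2.16,"tz": 0,"rx": 0,"ry": 0,"rz": 0.4},
    {"tx": -18.56,"ty": -2.7,"tz": 0.1,"rx": 0,"ry": 0,"rz": 0.5},
  ],
)

```text
time: 16.13
position: [0.5642, -0.0888, 0.1005]
tool_rot: [0.834, 0.551, 0.0, 0.0]
ft_force: [1.0, 0.9, 0.0]
grip_width: 0.0254
```

Emit:
send_rows(
  deltas=[
    {"tx": -3.51,"ty": 1.31,"tz": 0,"rx": 0,"ry": 0,"rz": 0.1},
    {"tx": -7.03,"ty": 2.63,"tz": 0,"rx": 0,"ry": 0,"rz": 0.2},
    {"tx": -10.54,"ty": 3.94,"tz": 0,"rx": 0,"ry": 0,"rz": 0.3},
  ],
)

```text
time: 16.38
position: [0.5595, -0.2014, 0.1004]
tool_rot: [0.907, 0.42, 0.0, 0.0]
ft_force: [0.6, 0.7, -0.9]
grip_width: 0.0258
```

Emit:
send_rows(
  deltas=[
    {"tx": -1.7,"ty": 0.93,"tz": 0.5,"rx": 0,"ry": 0,"rz": 0.111},
    {"tx": -3.4,"ty": 1.86,"tz": 1.0,"rx": 0,"ry": 0,"rz": 0.222},
    {"tx": -5.1,"ty": 2.8,"tz": 1.8,"rx": 0,"ry": 0,"rz": 0.333},
    {"tx": -6.8,"ty": 3.7,"tz": 2.6,"rx": 0,"ry": 0,"rz": 0.444},
    {"tx": -8.48,"ty": 4.65,"tz": 3.5,"rx": 0,"ry": 0,"rz": 0.555},
  ],
)

```text
time: 16.8
position: [0.5408, -0.2956, 0.0652]
tool_rot: [0.988, 0.155, 0.0, 0.0]
ft_force: [-0.9, 0.4, -1.0]
grip_width: 0.0258
```

Emit:
send_rows(
  deltas=[
    {"tx": 0,"ty": 0,"tz": 0,"rx": 0,"ry": 0,"rz": 0},
    {"tx": 0,"ty": 0,"tz": 0,"rx": 0,"ry": 0,"rz": 0},
    {"tx": 0,"ty": 0,"tz": 0,"rx": 0,"ry": 0,"rz": 0},
    {"tx": 0,"ty": 0,"tz": 0,"rx": 0,"ry": 0,"rz": 0},
  ],
)

```text
time: 17.13
position: [0.5411, -0.2936, 0.0652]
tool_rot: [0.987, 0.159, 0.0, -0.0]
ft_force: [0.6, -1.1, 0.1]
grip_width: 0.0256
```

```bash
python3 -c "
from h import *
plan([(541.1,-294.9,30,-71.8)])
c=cam('scene');np.savez('ls.npz',**c)
cv2.imwrite('pics/b3.png',cv2.resize(c['color'][215:315,115:235,::-1],None,fx=6,fy=6,interpolation=cv2.INTER_CUBIC))
c=cam('top');np.savez('lt.npz',**c)
"
```

```text
t 17.13 pos [ 541.1 -293.6   65.2] jaw -71.67 tilt [ 0.  0. -1.] F [ 0.6 -1.1  0.1] M [-0.    0.15 -0.01] w 25.6
-> (541.1, -294.9, 30, -71.8) 1 rows
   call 1 rows; last: [-0.04, 0.12, 3.52, -0.0, -0.0, 0.002] per row [-0.04, 0.12, 3.52, -0.0, -0.0, 0.002]
```

View pics/b3.png

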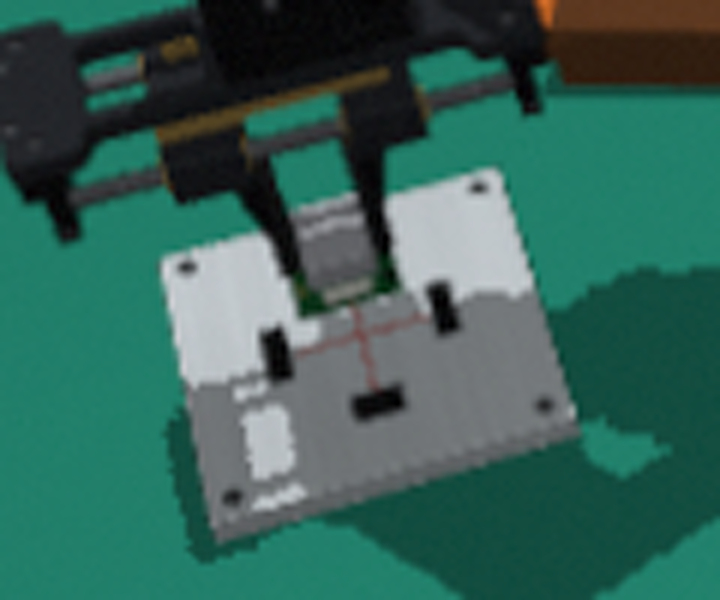

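```bash
python3 -c "
from fitb import *
c=dict(np.load('ls.npz'))
T=np.array([.5411,-.2936,.0652]);j=np.radians(-71.7);a=j+np.pi/2
u,v=155,245
im=cv2.resize(c['color'][v:v+35,u:u+40,::-1],None,fx=18,fy=16,interpolation=cv2.INTER_NEAREST)
S=np.array([18,16])
def px(P): return ((proj(c,P)+.5-[u,v])*S).astype(np.int32)
for P,col in ((prism(T[0],T[1],a,.028,.02,T[2]-.0078,T[2]-.0048),(0,0,255)),(prism(T[0],T[1],a,.018,.013,T[2]-.0048,T[2]+.0072),(255,0,0))):
    cv2.polylines(im,[cv2.convexHull(px(P))],True,col,1)
J=np.array([np.cos(j),np.sin(j),0]);X=np.array([np.cos(a),np.sin(a),0])
for s in (-1,1):
    q=px([T+s*J*.0128+X*.0095,T+s*J*.0278+X*.0095,T+s*J*.0278-X*.0095,T+s*J*.0128-X*.0095])
    cv2.polylines(im,[q],True,(0,255,255),1)
cv2.imwrite('pics/b4.png',im)"
```

```text
(no output)
```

View pics/b4.png

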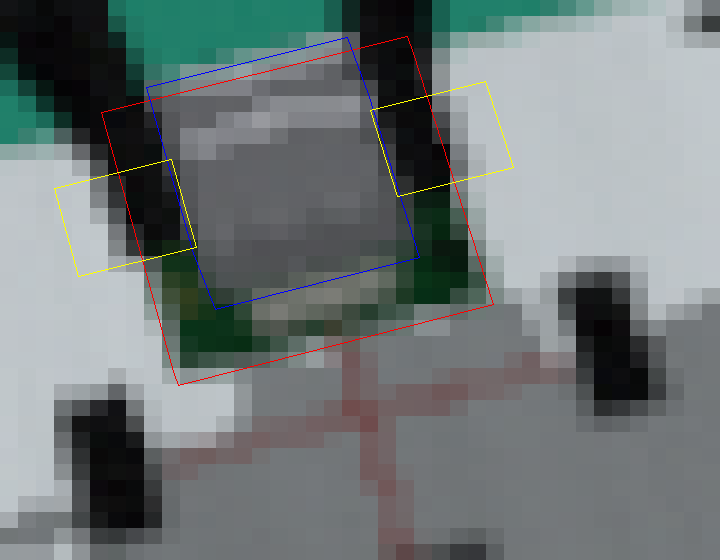

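```bash
python3 -c "
from h import *
plan([(541.9,-294.6,23.5,-71.8)])"
```

```text
t 17.23 pos [ 541.2 -293.7   65.2] jaw -71.67 tilt [ 0. -0. -1.] F [-0.6  0.3 -0.8] M [-0.06  0.18  0.03] w 25.6
-> (541.9, -294.6, 23.5, -71.8) 2 rows
   call 2 rows; last: [0.03, 0.11, 4.17, 0.0, -0.0, 0.002] per row [0.02, 0.05, 2.08, 0.0, -0.0, 0.001]
```

Emit:
send_rows(
  deltas=[
    {"tx": 0.04,"ty": 0.1,"tz": 1.0,"rx": 0,"ry": 0,"rz": 0.002},
    {"tx": 0.04,"ty": 0.1,"tz": 2.2,"rx": 0,"ry": 0,"rz": 0.002},
    {"tx": 0.04,"ty": 0.1,"tz": 3.2,"rx": 0,"ry": 0,"rz": 0.002},
    {"tx": 0.04,"ty": 0.1,"tz": 3.9,"rx": 0,"ry": 0,"rz": 0.002},
    {"tx": 0.04,"ty": 0.1,"tz": 4.1,"rx": 0,"ry": 0,"rz": 0.002},
  ],
)

```text
time: 17.65
position: [0.5402, -0.2946, 0.0211]
tool_rot: [0.988, 0.157, -0.001, -0.002]
ft_force: [-1.0, -0.2, 0.2]
grip_width: 0.0258
```

Emit:
send_rows(
  deltas=[
    {"tx": 0,"ty": 0,"tz": 0,"rx": 0,"ry": 0,"rz": 0},
    {"tx": 0,"ty": 0,"tz": 0,"rx": 0,"ry": 0,"rz": 0},
    {"tx": 0,"ty": 0,"tz": 0,"rx": 0,"ry": 0,"rz": 0},
    {"tx": 0,"ty": 0,"tz": 0,"rx": 0,"ry": 0,"rz": 0},
  ],
)

```text
time: 17.98
position: [0.5418, -0.2959, 0.024]
tool_rot: [0.988, 0.157, 0.0, 0.0]
ft_force: [0.8, -0.7, -0.0]
grip_width: 0.0259
```

```bash
python3 -c "
from h import *
plan([(541.9,-294.6,19.5,-71.8)])
c=cam('scene');np.savez('ls.npz',**c)
cv2.imwrite('pics/b5.png',cv2.resize(c['color'][235:310,130:220,::-1],None,fx=8,fy=8,interpolation=cv2.INTER_CUBIC))"
```

```text
t 17.98 pos [ 541.8 -295.9   24. ] jaw -71.91 tilt [ 0.001 -0.001 -1.   ] F [ 0.8 -0.7 -0. ] M [-0.07  0.18  0.01] w 25.9
-> (541.9, -294.6, 19.5, -71.8) 1 rows
   call 1 rows; last: [0.05, -0.12, 0.45, 0.001, -0.001, -0.002] per row [0.05, -0.12, 0.45, 0.001, -0.001, -0.002]
```

View pics/b5.png

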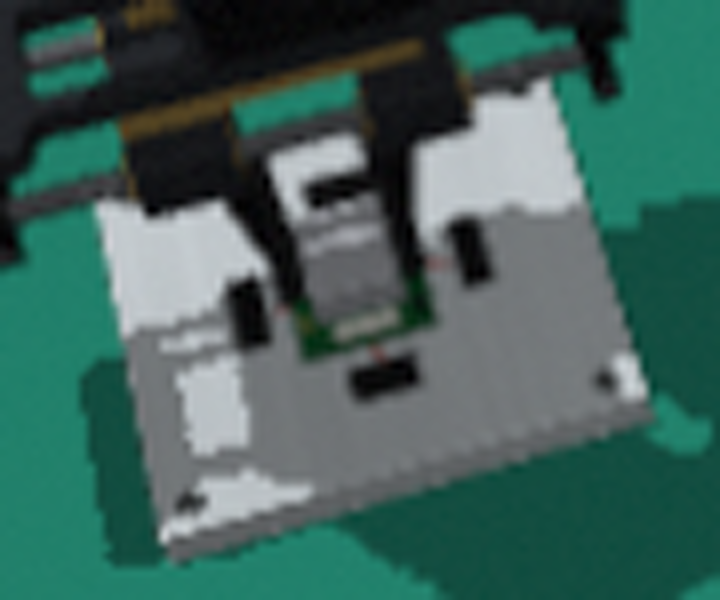

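Emit:
send_rows(
  deltas=[
    {"tx": 0.03,"ty": -0.1,"tz": 0.1,"rx": 0,"ry": 0,"rz": -0.002},
    {"tx": 0.03,"ty": -0.1,"tz": 0.2,"rx": 0,"ry": 0,"rz": -0.002},
    {"tx": 0.03,"ty": -0.1,"tz": 0.28,"rx": 0,"ry": 0,"rz": -0.002},
    {"tx": 0.03,"ty": -0.1,"tz": 0.35,"rx": 0,"ry": 0,"rz": -0.002},
    {"tx": 0.03,"ty": -0.1,"tz": 0.35,"rx": 0,"ry": 0,"rz": -0.002},
  ],
)

```text
time: 18.45
position: [0.5414, -0.2945, 0.0199]
tool_rot: [0.987, 0.158, -0.0, -0.0]
ft_force: [0.8, -0.6, -0.1]
grip_width: 0.0258
```

```bash
python3 -c "
from h import *
plan([(541.9,-294.6,19.8,-71.8)])"
```

```text
t 18.45 pos [ 541.4 -294.5   19.9] jaw -71.79 tilt [-0.  0. -1.] F [ 0.8 -0.6 -0.1] M [-0.05  0.13 -0.03] w 25.8
-> (541.9, -294.6, 19.8, -71.8) 1 rows
   call 1 rows; last: [0.05, 0.03, 0.01, -0.0, 0.0, 0.0] per row [0.05, 0.03, 0.01, -0.0, 0.0, 0.0]
```

Emit:
send_rows(
  deltas=[
    {"tx": 0,"ty": 0,"tz": 0.03,"rx": 0,"ry": 0,"rz": 0},
    {"tx": 0,"ty": 0,"tz": 0.05,"rx": 0,"ry": 0,"rz": 0},
    {"tx": 0,"ty": 0,"tz": 0.08,"rx": 0,"ry": 0,"rz": 0},
    {"tx": 0,"ty": 0,"tz": 0.08,"rx": 0,"ry": 0,"rz": 0},
    {"tx": 0,"ty": 0,"tz": 0.08,"rx": 0,"ry": 0,"rz": 0},
  ],
)

```text
time: 18.87
position: [0.5414, -0.2945, 0.0198]
tool_rot: [0.987, 0.158, 0.0, 0.0]
ft_force: [-1.2, -0.2, 6.0]
grip_width: 0.0256
```

```bash
python3 -c "
from h import *
plan([])
c=cam('scene');np.savez('ls.npz',**c)
cv2.imwrite('pics/b6.png',cv2.resize(c['color'][240:300,140:210,::-1],None,fx=10,fy=10,interpolation=cv2.INTER_CUBIC))
plan([])"
```

```text
t 18.87 pos [ 541.4 -294.5   19.8] jaw -71.79 tilt [ 0. -0. -1.] F [-1.2 -0.2  6. ] M [ 0.09  0.36 -0.04] w 25.6
t 18.92 pos [ 541.4 -294.5   19.8] jaw -71.79 tilt [ 0. -0. -1.] F [-1.1  0.5  5.3] M [0.08 0.35 0.01] w 25.9
```

View pics/b6.png

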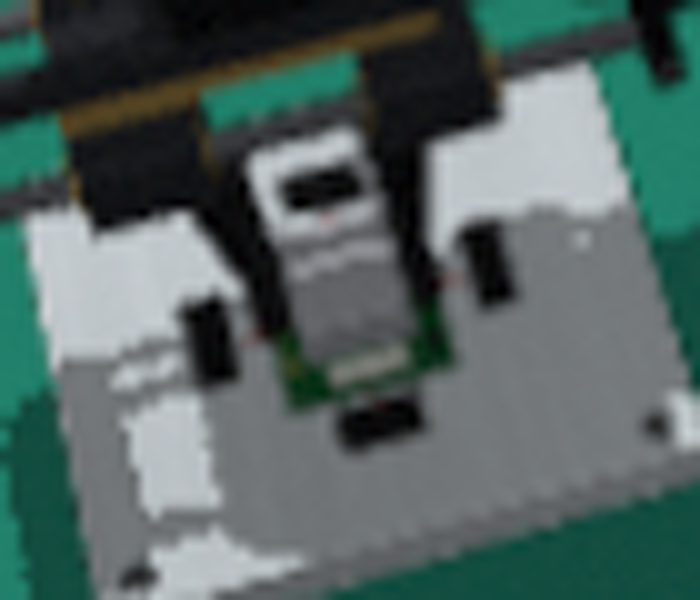

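Emit:
send_rows(
  deltas=[
    {"tx": 0,"ty": 0,"tz": -0.08,"rx": 0,"ry": 0,"rz": 0},
    {"tx": 0,"ty": 0,"tz": -0.08,"rx": 0,"ry": 0,"rz": 0},
    {"tx": 0,"ty": 0,"tz": -0.08,"rx": 0,"ry": 0,"rz": 0},
  ],
)

```text
time: 19.17
position: [0.5416, -0.2947, 0.0198]
tool_rot: [0.987, 0.158, 0.0, 0.0]
ft_force: [0.0, 0.4, 0.7]
grip_width: 0.0257
```

Emit:
send_rows(
  deltas=[
    {"tx": 0,"ty": 0,"tz": 0,"rx": 0,"ry": 0,"rz": 0},
    {"tx": 0,"ty": 0,"tz": 0,"rx": 0,"ry": 0,"rz": 0},
    {"tx": 0,"ty": 0,"tz": 0,"rx": 0,"ry": 0,"rz": 0},
    {"tx": 0,"ty": 0,"tz": 0,"rx": 0,"ry": 0,"rz": 0},
    {"tx": 0,"ty": 0,"tz": 0,"rx": 0,"ry": 0,"rz": 0},
  ],
  claw=3.6,
)

```text
time: 19.58
position: [0.5415, -0.2945, 0.02]
tool_rot: [0.987, 0.158, -0.0, -0.0]
ft_force: [0.8, 0.0, 0.5]
grip_width: 0.0358
```

Emit:
send_rows(
  deltas=[
    {"tx": 0,"ty": 0,"tz": -1.5,"rx": 0,"ry": 0,"rz": 0},
    {"tx": 0,"ty": 0,"tz": -4.0,"rx": 0,"ry": 0,"rz": 0},
    {"tx": 0,"ty": 0,"tz": -8.0,"rx": 0,"ry": 0,"rz": 0},
    {"tx": 0,"ty": 0,"tz": -12.0,"rx": 0,"ry": 0,"rz": 0},
    {"tx": 0,"ty": 0,"tz": -15.0,"rx": 0,"ry": 0,"rz": 0},
  ],
)

```text
time: 20.0
position: [0.5421, -0.295, 0.173]
tool_rot: [0.987, 0.158, 0.001, 0.001]
ft_force: [0.7, -0.4, 1.0]
grip_width: 0.0359
```

```bash
python3 -c "
from h import *
plan([(450,-100,170,-30)])"
```

```text
t 20.0 pos [ 542.1 -295.   173. ] jaw -71.79 tilt [ 0.002 -0.002 -1.   ] F [ 0.7 -0.4  1. ] M [-0.14  0.11  0.  ] w 35.9
-> (450, -100, 170, -30) 6 rows
   call 5 rows; last: [-2.21, -17.84, 0.2, 0.002, -0.001, -0.608] per row [-0.44, -3.57, 0.04, 0.0, -0.0, -0.122]
   call 1 rows; last: [1.67, -3.18, 0.05, 0.0, -0.0, -0.122] per row [1.67, -3.18, 0.05, 0.0, -0.0, -0.122]
```

Emit:
send_rows(
  deltas=[
    {"tx": -0.4,"ty": -3.5,"tz": 0,"rx": 0,"ry": 0,"rz": -0.1},
    {"tx": -0.8,"ty": -7.0,"tz": 0,"rx": 0,"ry": 0,"rz": -0.2},
    {"tx": -1.3,"ty": -10.5,"tz": 0,"rx": 0,"ry": 0,"rz": -0.3},
    {"tx": -1.8,"ty": -14.0,"tz": 0,"rx": 0,"ry": 0,"rz": -0.4},
    {"tx": -2.2,"ty": -17.8,"tz": 0,"rx": 0,"ry": 0,"rz": -0.5},
  ],
)

```text
time: 20.42
position: [0.4642, -0.1315, 0.1703]
tool_rot: [0.917, 0.399, 0.0, 0.0]
ft_force: [0.1, 0.0, 0.2]
grip_width: 0.0362
```

```bash
cat > m5.py <<'E'
from fitb import *
import sys
tag=sys.argv[1]
c=cam('scene');d=cam('top');np.savez('ls.npz',**c);np.savez('lt.npz',**d)
out=[]
for k,(u,v,w,h) in ((c,(138,243,70,62)),(d,(425,190,70,70))):
    out.append(cv2.resize(k['color'][v:v+h,u:u+w,::-1],(560,560*h//w),interpolation=cv2.INTER_CUBIC))
cv2.imwrite(f'pics/{tag}_s.png',out[0]);cv2.imwrite(f'pics/{tag}_t.png',out[1])
plan([])
E
python3 m5.py p1
```

```text
t 20.52 pos [ 459.7 -126.5  169.5] jaw -42.85 tilt [-0.01  0.01 -1.  ] F [ 0.2 -0.3 -0.2] M [-0.11  0.07 -0.07] w 35.7
```

View pics/p1_s.png

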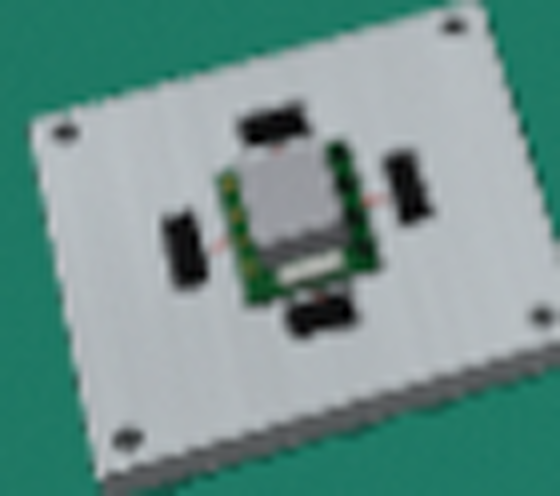

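View pics/p1_t.png

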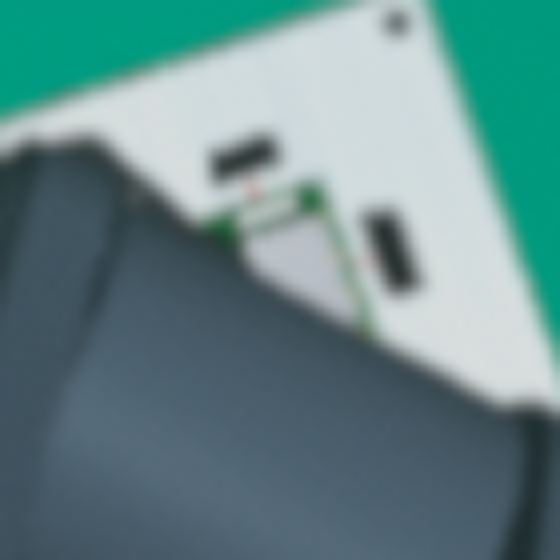

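```bash
python3 -c "
from h import *
plan([(430,50,170,-40)])"
```

```text
t 20.52 pos [ 459.7 -126.5  169.5] jaw -42.85 tilt [-0.007  0.005 -1.   ] F [ 0.2 -0.3 -0.2] M [-0.11  0.07 -0.07] w 35.7
-> (430, 50, 170, -40) 5 rows
   call 5 rows; last: [10.92, -14.18, 0.06, -0.009, 0.001, -0.05] per row [2.18, -2.84, 0.01, -0.002, 0.0, -0.01]
```

Emit:
send_rows(
  deltas=[
    {"tx": 2.2,"ty": -2.8,"tz": 0,"rx": 0,"ry": 0,"rz": 0},
    {"tx": 4.4,"ty": -5.6,"tz": 0,"rx": 0,"ry": 0,"rz": 0},
    {"tx": 6.6,"ty": -8.5,"tz": 0,"rx": 0,"ry": 0,"rz": 0},
    {"tx": 8.8,"ty": -11.3,"tz": 0,"rx": 0,"ry": 0,"rz": 0},
    {"tx": 10.9,"ty": -14.2,"tz": 0,"rx": 0,"ry": 0,"rz": 0},
  ],
)

```text
time: 20.93
position: [0.4363, 0.0453, 0.1703]
tool_rot: [0.918, 0.397, 0.001, 0.0]
ft_force: [0.4, 1.2, -0.1]
grip_width: 0.0356
```

```bash
python3 m5.py p2; cat > m6.py <<'E'
from fitb import *
c=dict(np.load('ls.npz'));d=dict(np.load('lt.npz'))
def seg(k,x,y,a):
    hsv=cv2.cvtColor(k['color'],cv2.COLOR_RGB2HSV).astype(int)
    return hsv
# stage fit: stops (dark) with free x,y,a ; stop size unknown -> fit too
from scipy.optimize import minimize
def stagefit(k,win,x0):
    u,v,w,h=win; g=k['color'][v:v+h,u:u+w].max(2).astype(float)
    dark=np.clip((130-g)/80,0,1).astype(np.float32)
    def cost(p):
        x,y,a=p[0]/1e3,p[1]/1e3,p[2]/50; L=p[3]/1e3; W=p[4]/1e3
        c_,s_=np.cos(a),np.sin(a); pr=[]
        for (i,j,hx,hy) in ((.036+W,0,W,L),(-.036-W,0,W,L),(0,.028+W,L,W),(0,-.028-W,L,W)):
            pr.append(prism(x+c_*i-s_*j,y+s_*i+c_*j,a,hx,hy,.012,.017))
        s=cv2.resize(sil(k,pr,win).astype(np.float32),(w,h),interpolation=cv2.INTER_AREA)
        roi=cv2.dilate((s>0).astype(np.uint8),np.ones((3,3)))
        # mask out board/can neighbourhood
        q=((proj(k,prism(x,y,a,.031,.022,.012,.028))+.0)-[u,v])
        bm=np.zeros((h,w),np.uint8); cv2.fillConvexPoly(bm,np.round(cv2.convexHull(q.astype(np.float32))).astype(np.int32),1)
        ok=(np.hypot(*(np.mgrid[:h,:w]-np.array([h/2,w/2])[:,None,None]))<26)&((bm==0)|(s>0))
        return np.abs(s-dark)[ok].sum()
    best=None
    for L0 in (6,8):
        X=np.array(list(x0)+[L0,3.]); sx=np.vstack([X]+[X+np.eye(5)[i]*st for i,st in enumerate((3,3,2,2,1))])
        r=minimize(cost,X,method='Nelder-Mead',options=dict(initial_simplex=sx,xatol=.02,fatol=1e-3,maxiter=600))
        if best is None or r.fun<best.fun: best=r
    return best.x,best.fun
for nm,k,win in (('scene',c,(138,243,70,62)),('top',d,(425,190,70,70))):
    p,f=stagefit(k,win,[541.1,-294.9,np.radians(18.2)*50])
    print(nm,'stage',p[:2],np.degrees(p[2]/50),'stop halves',p[3:],'cost',f)
    u,v,w,h=win; im=k['color'][v:v+h,u:u+w].astype(int)
    hsv=cv2.cvtColor(k['color'][v:v+h,u:u+w],cv2.COLOR_RGB2HSV).astype(int)
    # board mask: anything in central region that isn't plate-bright-neutral & not stops; use green-ish or inside
    gr=((im[...,1]-im[...,0]>18)&(hsv[...,1]>60)).astype(np.uint8)
    cc=((proj(k,[[p[0]/1e3,p[1]/1e3,.018]])[0])-[u,v]).astype(int)
    yy,xx=np.mgrid[:h,:w]; near=np.hypot(xx-cc[0],yy-cc[1])<17
    gr=gr*near
    cs=np.vstack([q.reshape(-1,2) for q in cv2.findContours(gr,cv2.RETR_EXTERNAL,cv2.CHAIN_APPROX_NONE)[0]])
    # corners of the board: extreme rect of the green pixels on z=15mm plane
    P=np.array([pt3(k,u+x,v+y,.0145)[:2]*1e3 for y,x in zip(*np.nonzero(gr))])
    R=cv2.minAreaRect(P.astype(np.float32)); print('  green rect',np.array(R[0]),np.array(R[1]),R[2],len(P))
    a=p[2]/50; dd=np.array(R[0])-p[:2]; print('  offset in stage axes',dd@[np.cos(a),np.sin(a)],dd@[-np.sin(a),np.cos(a)])
    lo=(P-p[:2])@np.array([[np.cos(a),-np.sin(a)],[np.sin(a),np.cos(a)]]); print('  extents',lo.min(0),lo.max(0))
    cv2.imwrite(f'pics/gm_{nm}.png',cv2.resize(gr*255,None,fx=7,fy=7,interpolation=cv2.INTER_NEAREST))
E
python3 m6.py
```

```text
t 21.03 pos [433.7  48.2 170. ] jaw -42.85 tilt [-0.  0. -1.] F [-0.2  0.1 -1. ] M [-0.1   0.11 -0.  ] w 36.2
scene stage [ 540.04 -295.21] 17.83074078830057 stop halves [9.39 4.61] cost 80.97811889648438
  green rect [ 542.  -293.9] [54.39 38.01] 18.30964469909668 84
  offset in stage axes 2.263919120680239 0.6472799571351188
  extents [-25.06 -18.59] [29.44 19.56]
top stage [ 541.18 -295.31] 17.735453230098265 stop halves [6.36 3.66] cost 47.084373474121094
  green rect [ 541.36 -295.52] [52.79 36.95] 17.948047637939453 107
  offset in stage axes 0.11166715742304596 -0.258102194316833
  extents [-26.32 -18.66] [26.56 18.26]
```

View pics/p2_t.png

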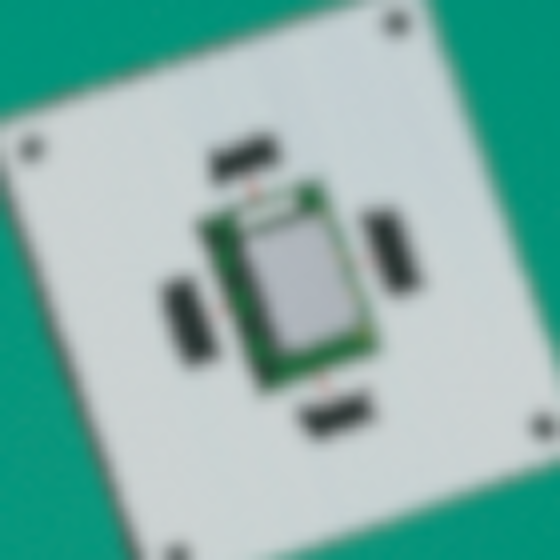

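View pics/gm_top.png

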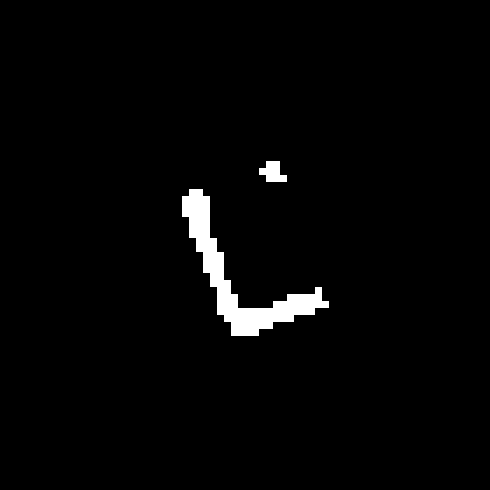

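```bash
cat > m7.py <<'E'
from fitb import *
c=dict(np.load('ls.npz'));d=dict(np.load('lt.npz'))
for nm,k in (('top',d),('scene',c)):
    R=k['color'][...,0].astype(np.float32)
    ctr=np.array([541.1,-295.1]);a=np.radians(18.1)
    X=np.array([np.cos(a),np.sin(a)]);Y=np.array([-X[1],X[0]])
    for ax,b,o in (('x',X,Y),('y',Y,X)):
        for sg in (1,-1):
            s=np.arange(16,46,.25); acc=[]
            for l in np.arange(-5,5.1,1):
                P=ctr+np.outer(s*sg,b)+o*l
                q=proj(k,np.c_[P/1e3,np.full(len(P),.0150)]).astype(np.float32)
                acc.append(cv2.remap(R,q[:,0].reshape(1,-1),q[:,1].reshape(1,-1),cv2.INTER_CUBIC)[0])
            p=np.mean(acc,0); w=(s>(22 if ax=='x' else 15))&(s<(42 if ax=='x' else 34))
            i0=np.argmax(np.where(w,p,-1)); pk=p[i0]
            lo=p[:i0].min() if ax=='y' else p[(s>24)&(s<s[i0])].min(); hi=p[i0:].min()
            def cross(r,lev):
                for i in r:
                    if p[i]<lev: return s[i]
            print(nm,ax,sg,'peak',s[i0],round(float(pk)),'lo',round(float(lo)),round(float(hi)),'board edge',cross(range(i0,-1,-1),(pk+lo)/2),'stop edge',cross(range(i0,len(s)),(pk+hi)/2))
E
python3 m7.py
```

```text
top x 1 peak 32.25 184 lo 154 51 board edge 29.75 stop edge 37.0
top x -1 peak 31.75 190 lo 62 52 board edge 26.75 stop edge 37.0
top y 1 peak 23.5 181 lo 43 42 board edge 19.25 stop edge 28.0
top y -1 peak 24.0 177 lo 140 43 board edge 21.25 stop edge 28.75Traceback (most recent call last):
  File "m7.py", line 16, in <module>
    lo=p[:i0].min() if ax=='y' else p[(s>24)&(s<s[i0])].min(); hi=p[i0:].min()
                                    ~~~~~~~~~~~~~~~~~~~~~~~^^
    return umr_minimum(a, axis, None, out, keepdims, initial, where)
ValueError: zero-size array to reduction operation minimum which has no identity
```

```bash
cat > m8.py <<'E'
from fitb import *
c=dict(np.load('ls.npz'));d=dict(np.load('lt.npz'))
a=np.radians(18.1);X=np.array([np.cos(a),np.sin(a)]);Y=np.array([-X[1],X[0]]);ctr=np.array([541.1,-295.1])
def prof(k,b,o,sg,s,l,z,ch=0):
    R=k['color'][...,ch].astype(np.float32)
    P=ctr+np.outer(s*sg,b)+o*l
    q=proj(k,np.c_[P/1e3,np.full(len(P),z)]).astype(np.float32)
    return cv2.remap(R,q[:,0].reshape(1,-1),q[:,1].reshape(1,-1),cv2.INTER_CUBIC)[0]
def edge(p,s,inner_dark):
    lev=(p.max()+p.min())/2; i=np.nonzero((p[:-1]<lev)!=(p[1:]<lev))[0]
    return np.round(s[i],2),int(p.min()),int(p.max())
for nm,k in (('top',d),('scene',c)):
    for l in (-17,-15.5,15.5,17):
        for sg in (1,-1):
            s=np.arange(22,34,.1); print(nm,'board x-edge',sg,'lat',l,*edge(prof(k,X,Y,sg,s,l,.015),s,1))
    for l in (-25,-22,22,25):
        for sg in (1,-1):
            s=np.arange(15,25,.1); print(nm,'board y-edge',sg,'at x',l,*edge(prof(k,Y,X,sg,s,l,.015),s,1))
    for l in (-4,4):
        for sg in (1,-1):
            s=np.arange(31,39.5,.1); e1=edge(prof(k,X,Y,sg,s,l,.012 if nm=='scene' and sg<0 else .017),s,1)
            s=np.arange(24,31.5,.1); e2=edge(prof(k,Y,X,sg,s,l,.017),s,1)
            print(nm,'stops',sg,l,'x',e1,'y',e2)
E
python3 m8.py
```

```text
top board x-edge 1 lat -17 [27.8] 65 193
top board x-edge -1 lat -17 [27.4] 87 201
top board x-edge 1 lat -15.5 [27.6] 51 192
top board x-edge -1 lat -15.5 [27.2] 71 201
top board x-edge 1 lat 15.5 [27.5] 39 198
top board x-edge -1 lat 15.5 [27.] 45 201
top board x-edge 1 lat 17 [27.8] 53 201
top board x-edge -1 lat 17 [27.1] 63 203
top board y-edge 1 at x -25 [19.6] 72 199
top board y-edge -1 at x -25 [19.8] 85 198
top board y-edge 1 at x -22 [19.4] 40 199
top board y-edge -1 at x -22 [19.8] 70 197
top board y-edge 1 at x 22 [19.8] 37 196
top board y-edge -1 at x 22 [19.9] 53 191
top board y-edge 1 at x 25 [20.2] 60 197
top board y-edge -1 at x 25 [20.] 68 192
top stops 1 -4 x (array([36.7]), 65, 184) y (array([28.1]), 50, 183)
top stops -1 -4 x (array([36.4]), 66, 193) y (array([27.7]), 47, 176)
top stops 1 4 x (array([36.6]), 63, 183) y (array([28.2]), 52, 179)
top stops -1 4 x (array([36.3]), 61, 188) y (array([27.8]), 45, 174)
scene board x-edge 1 lat -17 [29.6] 14 168
scene board x-edge -1 lat -17 [28.7] 74 178
scene board x-edge 1 lat -15.5 [29.9] 7 162
scene board x-edge -1 lat -15.5 [29.7] 77 174
scene board x-edge 1 lat 15.5 [29.5] 4 173
scene board x-edge -1 lat 15.5 [27.7] 9 182
scene board x-edge 1 lat 17 [29.9] 2 168
scene board x-edge -1 lat 17 [27.6] -5 181
scene board y-edge 1 at x -25 [19.6] 6 174
scene board y-edge -1 at x -25 [19.9] 71 175
scene board y-edge 1 at x -22 [20.2] 3 173
scene board y-edge -1 at x -22 [19.9] 74 175
scene board y-edge 1 at x 22 [20.3] 5 179
scene board y-edge -1 at x 22 [18.8] 6 175
scene board y-edge 1 at x 25 [20.2] 4 175
scene board y-edge -1 at x 25 [19.2] 12 175
scene stops 1 -4 x (array([36.2]), 13, 123) y (array([29.]), 15, 177)
scene stops -1 -4 x (array([37.7]), 41, 153) y (array([27.2]), 12, 174)
scene stops 1 4 x (array([36.6]), 10, 78) y (array([28.9]), 25, 166)
scene stops -1 4 x (array([37.2]), 35, 153) y (array([27.4]), 9, 171)
```

```bash
python3 -c "
from h import *
c=cam('scene','final')
m=np.zeros((480,640),bool)
for r in robot.outline_of('pry_tool','scene')[:1]:
    P=cloud(c,r['pixels'])*1000; print('tool z',np.percentile(P[:,2],[5,50,95]),np.median(P,0))
print('lip',[(r['xy'],round(r['p'],2),np.round(pt3(c,*r['xy'])*1000)) for r in robot.tip_of('lid_lip','scene')])
plan([])"
```

```text
tool z [ 3.30076029 13.88652356 21.22908679] [562.92698831 -19.92900619  13.88652356]
lip [([366.7, 212.8], 0.84, array([399., 188.,  37.])), ([410.8, 167.3], 0.77, array([165., 354.,   0.])), ([208.4, 202.4], 0.58, array([ 319., -231.,   35.]))]
t 21.18 pos [436.8  43.8 170.3] jaw -43.12 tilt [ 0.002 -0.001 -1.   ] F [ 0.1 -0.2 -0.3] M [-0.12  0.09 -0.02] w 36.3
```

View pics/final.png

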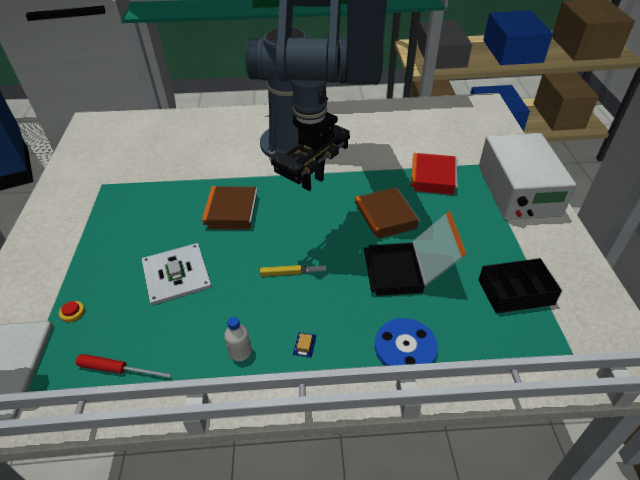

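The final view shows everything in place:
- **Lid:** leaning back, stripe at (455,233).
- **Tool:** flat on the bench at (292,270).
- **Board:** on the stage at (176,268).
- **Bystanders:** unmoved, and the arm is clear.

I'm handing in.

```bash
python3 -c "
from h import *
print(robot.hand_in())"
```

```text
the job is handed in; nothing more can be done
None
```

The job is handed in at about 21 s of the 61 s allowed. I levered the lid open with the blade alone and laid the tool down on the bench. Then I lifted the board out by its can, lowered it onto the stage and released it once it was resting there. The highest force I read was about 8 N.

**Last checks:**
- **Lid:** measured after opening, it leans back at about 2.2 rad. In the last scene picture the network no longer reported this lip, but the picture shows the lid still leaning back.
- **Tool:** it lies flat on the bench. Other loose items look unmoved in the picture.
- **Board (top view):** gaps of about 9.0 and 9.2 mm along the stage's x, and 8.4 and 7.9 mm along y. It is square to within about 0.3°.
- **Arm:** about 170 mm up, touching nothing.

**Checks that disagreed:**
- **Board in the case:** the two cameras differed by about 4 mm on its position. I grasped at the average.
- **Board on the stage:** in the scene camera, one fit put the board about 2 mm off along x, but it had modelled the stops poorly. I trusted the top view.
- **Profile script:** one of the gap-measuring scripts crashed partway. I redid the measurement with another.
- **First moves:** the first batch of move calls was refused for missing fields. Nothing moved until I resent them.

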